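# Nudge moulded covers home on a drilling pallet and knock down the clamps

## Robot

A 7-joint arm with a two-finger parallel gripper is mounted at the origin on the work surface. World frame = base frame: x ahead of the robot, y to its left, z up, the work surface at z = 0. Lengths are in m, angles in rad, forces in N, time in s.
With the tool pointing down it reaches from about 0.4 to 0.9 m from the base axis. Payload 5.5 kg.
Tool frame: the origin (TCP) lies between the finger pads; the fingertips stand 17 mm ahead of it and the grasp point (between the pads) lies 2 mm behind it (ctrl.tips_ahead is the distance from the TCP to the fingertips, in m); z points along the fingers, y is the line along which they close (so a half turn about z gives the same grasp; the last joint's range is limited). The gripper opens to 92 mm and grips with 3 to 60 N. Pads are 19 mm wide; open, the fingers measure 130 mm over their backs; the gripper's body (75 mm by 190 mm) begins 47 mm behind the grasp point.
Start: joints at [1.417, 0.501, -0.427, 1.55, 0.221, 1.138, -0.21], TCP at [0.263, -0.594, 0.244] pointing down, gripper open.
Joint ranges: [-2.88, 2.88], [-0.31, 2.03], [-1.54, 1.56], [0.2, 2.42], [-1.41, 4.55], [0.19, 2.02], [-2.57, 2.57]. Speed limits (rad/s): [2.57, 2.57, 3.14, 3.14, 3.14, 3.14, 3.14].

## Interface

Orientations are given as a unit quaternion [w, x, y, z].
In Python, from workcell import sensors, viewer, workorder, ctrl gives the robot as it stands.
- The arm moves only by the tool drive_tool, never from a script. Its argument "series" is a list of rows, each a list of 7 numbers: the shift along the world's x, y, z in mm, then the turn, a rotation vector about the world's x, y, z in rad, then the finger opening in mm, from 0 to 91.8. In form: [[tx, ty, tz, ax, ay, az, jaw], ...]. A call has 1 to 10 rows; each row shifts and turns the commanded pose from where the row before left it; what a row does not reach is not made up. A row lasts 1/10 s, in which the tool goes at most 50 mm and 8.59 degrees, less where a joint would pass 70% of its speed; a pose out of reach is approached as far as the arm can. A call is refused whole if a number of a shift passes 50 or a number of a turn 0.15, either way. A call with a gripper value outside its range is refused whole. The fingers move at their own pace and stop on an object; the grip force is fixed at half the most. Time passes only in rows, so rows that do not move let the fingers close. It gives the time, the measured TCP pose, the force, the opening and the grip force at its end, in the units of the state.
- sensors.read_state(): the state, without advancing time (a new reading comes with each control period).
- viewer.get_image(name): name is "scene" or "top"; returns a dict with "color" (384x512x3 uint8, blue, green, red), "range_z" (384x512 float32, m along the optical axis (not along the pixel's ray), 0 where there is no reading), "camera_matrix" (3x3 intrinsics, pixels), "rvec" (rotation vector, rad) and "tvec" (3), from world to camera coordinates, as OpenCV has them. Camera axes: x right, y down, z forward; pixel columns grow to the right and rows downward; lengths in m; the calibration is good to about 2 mm. A picture is of the moment at which its call begins.
- workorder.close_job(): hands the job in; it is judged then, once.
The state is a dict: "time": time; "qpos": joint angles; "qvel": joint speeds; "joint_torque": joint torques, N m; "tcp_pos": TCP position; "orientation": TCP orientation; "ft_force": force on the tool from outside, world axes, zero at the start; "torque": the same for the moment, N m; "opening": opening from 0.0 (shut) to 1.0 (fully open); "gripper_force": force on a finger pad.
Only numpy, scipy, OpenCV 4.12 (cv2) and the standard library are available. Lean on these libraries where they do the work, as an engineer would, in place of code of your own. Each camera call takes 0.05 s, during which the arm holds its last target. There are 200 camera calls.

## Task

Load the blue drilling pallet with all the white moulded cover plates on the bench (two or three of them): lay each flat in a nest of its own, one short end towards the back fence and short of the stops, then with the mallet held in the gripper nudge it until it is hard against both the back fence and its side stop, and knock that nest's red plunger down with the mallet so that it clamps the plate. Do not push the plates home or the plungers down with the gripper itself, leave the plunger of an empty nest up, and leave the other things on the bench alone. Finish with the mallet standing upright on its round black rubber pad.

Things in the scene. Friction and masses are not known exactly. Their poses are not given: they have to be found in the camera images.
- plateA: a flat white moulded cover plate, a block 80 mm long (its x), 56 mm wide (its y) and 12 mm thick, about 60 g, with two dark slots and four screw dimples on top (they do not matter: either end may face the fence). Origin: centre of its underside. It may be absent.
- plateB: a flat white moulded cover plate, a block 80 mm long (its x), 56 mm wide (its y) and 12 mm thick, about 60 g, with two dark slots and four screw dimples on top (they do not matter: either end may face the fence). Origin: centre of its underside. It may be absent.
- plateC: a flat white moulded cover plate, a block 80 mm long (its x), 56 mm wide (its y) and 12 mm thick, about 60 g, with two dark slots and four screw dimples on top (they do not matter: either end may face the fence). Origin: centre of its underside. It may be absent.
- mallet: round soft mallet standing upright on its head: yellow head 38 mm across and 55 mm high, with a flat underside, and above it an upright round wooden handle 24 mm across and 85 mm long; 140 mm tall in all, about 250 g. Origin: centre of the flat underside of the head; z up along the handle. It is gripped by the handle from above; the side of the head nudges, its underside strikes.
- pad: round black rubber pad fixed to the bench, 96 mm across and 4 mm thick, where the mallet belongs. Origin: centre of its underside.
- pallet: blue drilling pallet bolted to the bench, base 170 (x) by 460 (y) by 12 mm. Origin: centre of its underside; x points from the open front edge (-85 mm) to the steel back fence, whose face is at +61 mm (22 mm above the base). Three nests along y, 144 mm apart, nest 0 at +y; each has a side stop (x -33 to +52 mm, 10 mm high, 12 mm thick) on the +y side of its plate. Fence and stop make the corner.
- seat0 (a point): nest 0: point on top of the base (12 mm above the bench) where the origin of a plate lies when hard against fence and side stop, its 80 mm length square to the fence. Axes as the pallet's. Fence face 40 mm off in +x, stop face 28 mm off in +y; in -y the next stop is 104 mm off (nest 2: the open end of the base, 86 mm off).
- seat1 (a point): nest 1: point on top of the base (12 mm above the bench) where the origin of a plate lies when hard against fence and side stop, its 80 mm length square to the fence. Axes as the pallet's. Fence face 40 mm off in +x, stop face 28 mm off in +y; in -y the next stop is 104 mm off (nest 2: the open end of the base, 86 mm off).
- seat2 (a point): nest 2: point on top of the base (12 mm above the bench) where the origin of a plate lies when hard against fence and side stop, its 80 mm length square to the fence. Axes as the pallet's. Fence face 40 mm off in +x, stop face 28 mm off in +y; in -y the next stop is 104 mm off (nest 2: the open end of the base, 86 mm off).
- head0 (a point): centre of the top of the red plunger head of nest 0, a disc 28 mm across, 10 mm thick, 79 mm above the bench when up, 12 mm nearer the fence than the seat point. Its 16 mm rubber foot is then 12 mm above a plate. It runs in a bush 26 mm across on a bracket arm from the fence, 42 to 52 mm above the bench.
- plunger0 (a joint): travel of plunger 0 in m: 0 up, grows downwards; its foot meets a plate at 0.012, and stops at 0.016 if there is none. A friction catch holds it against its return spring wherever it is left; 9 to 12 N moves it down, about 6 N on the head lifts it again. A plate cannot slide under it when it is down.
- head1 (a point): centre of the top of the red plunger head of nest 1, a disc 28 mm across, 10 mm thick, 79 mm above the bench when up, 12 mm nearer the fence than the seat point. Its 16 mm rubber foot is then 12 mm above a plate. It runs in a bush 26 mm across on a bracket arm from the fence, 42 to 52 mm above the bench.
- plunger1 (a joint): travel of plunger 1 in m: 0 up, grows downwards; its foot meets a plate at 0.012, and stops at 0.016 if there is none. A friction catch holds it against its return spring wherever it is left; 9 to 12 N moves it down, about 6 N on the head lifts it again. A plate cannot slide under it when it is down.
- head2 (a point): centre of the top of the red plunger head of nest 2, a disc 28 mm across, 10 mm thick, 79 mm above the bench when up, 12 mm nearer the fence than the seat point. Its 16 mm rubber foot is then 12 mm above a plate. It runs in a bush 26 mm across on a bracket arm from the fence, 42 to 52 mm above the bench.
- plunger2 (a joint): travel of plunger 2 in m: 0 up, grows downwards; its foot meets a plate at 0.012, and stops at 0.016 if there is none. A friction catch holds it against its return spring wherever it is left; 9 to 12 N moves it down, about 6 N on the head lifts it again. A plate cannot slide under it when it is down.
There are look-alikes about, which are no part of the job. What is meant by the mallet is not green, and is the smaller of those in its own colour.

How it is judged:
By the outcome, as a careful person would: the job done as asked, in the order asked, and still so for the second after the job is handed in, with the robot touching nothing.
Of plateA, plateB, plateC only 2 to 3 are there at a start; the rules pass over those that are not, and their reading is None.
At some moment in a run one of plateA, plateB, plateC may be knocked a few centimetres aside while the robot is not near it.
It also fails if it takes over 210 s, if anything falls off the work surface, if the arm or the gripper's body presses on something with over 40 N, if the wrist force passes 120 N, or if a joint passes its speed limit or range.

## Working session

There is one attempt and no reset: what is moved stays moved. The work goes in short steps, Python scripts to look and compute and a tool call to move; the robot and the scene stay as the last step left them, time stands still between calls to the robot, and variables do not carry over. Pictures are saved under pics/ and viewed, at most 14 in all, crops included, and the job is handed in when it is done.

Besides the shell and the picture viewer there is one more tool, called after "Call:" by a JSON object that holds its "method" and its "body", one argument or row to a line. drive_tool: Moves the arm, as the interface text tells. Its arguments: {"type":"object","properties":{"series":{"type":"array","items":{"type":"array","items":{"type":"number"}}}},"required":["series"]}

```bash
mkdir -p pics; ls; cat > h.py <<'E'
import numpy as np, cv2
from workcell import sensors, viewer, workorder, ctrl
def grab(n):
    im=viewer.get_image(n); R,_=cv2.Rodrigues(np.array(im['rvec'],float)); im['R']=R; im['t']=np.array(im['tvec'],float).ravel(); im['K']=np.array(im['camera_matrix']); return im
def world(im):  # per pixel world points from depth
    h,w=im['range_z'].shape; u,v=np.meshgrid(np.arange(w),np.arange(h)); K=im['K']; z=im['range_z']
    p=np.stack([(u-K[0,2])/K[0,0]*z,(v-K[1,2])/K[1,1]*z,z],-1)
    return (p-im['t'])@im['R']
def ray(im,u,v,zp):
    K=im['K']; d=im['R'].T@np.array([(u-K[0,2])/K[0,0],(v-K[1,2])/K[1,1],1]); c=-im['R'].T@im['t']
    return c+d*(zp-c[2])/d[2]
def proj(im,p):
    q=im['K']@(im['R']@np.array(p)+im['t']); return q[:2]/q[2]
E
python3 - <<'E'
from h import *
for n in ('scene','top'):
    im=grab(n); cv2.imwrite(f'pics/{n}0.png',cv2.resize(im['color'],None,fx=1.5,fy=1.5,interpolation=cv2.INTER_CUBIC)); np.savez(f'{n}0.npz',**im)
    print(n,-im['R'].T@im['t'],im['K'][0,0],(im['range_z']>0).mean())
s=sensors.read_state();print(s)
print(ctrl.tips_ahead)
E
```

```text
pics
scene [1.17579056 0.54423993 0.93104466] 393.38226517881185 0.9942220052083334
top [0.4498216  0.0579487  1.37576159] 418.9408097933373 0.9959869384765625
{'time': 0.1, 'qpos': array([ 1.41718821,  0.50178835, -0.42680065,  1.55132305,  0.2208253 ,
        1.13834739, -0.2102866 ]), 'qvel': array([-0.00033613, -0.00370881, -0.0014717 , -0.00239103,  0.00067622,
       -0.00037272, -0.00043915]), 'joint_torque': array([-1.10930586e-02, -5.67881262e+01, -5.83825037e+00, -2.79921752e+01,
       -6.88883266e-02,  2.39549030e-02,  5.75735453e-05]), 'tcp_pos': array([ 0.262852  , -0.59381631,  0.24276931]), 'orientation': array([-8.87546890e-04,  9.78355555e-01,  2.06928953e-01, -1.68748831e-04]), 'ft_force': array([-0.49138512, -0.12976791,  0.06911643]), 'torque': array([0.04256056, 0.01649897, 0.08908845]), 'gripper_force': 0.0, 'opening': 1.0048779701243704}
0.017
```

View pics/scene0.png

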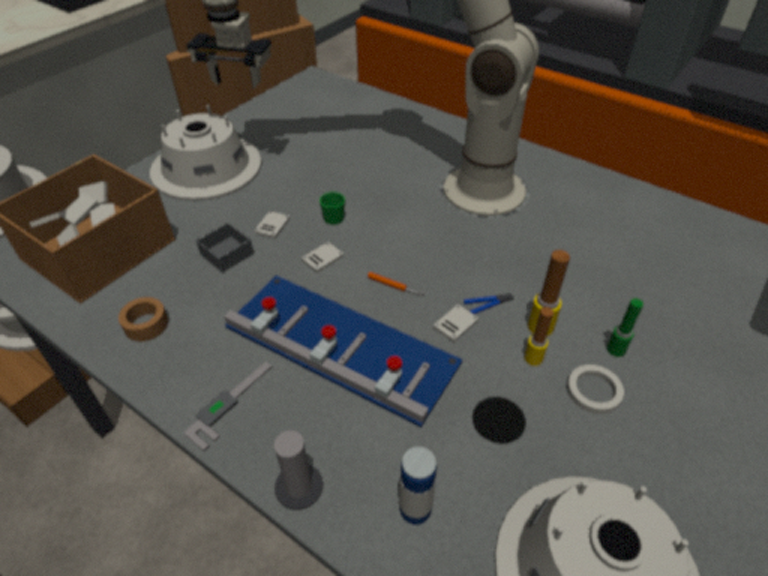

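View pics/top0.png

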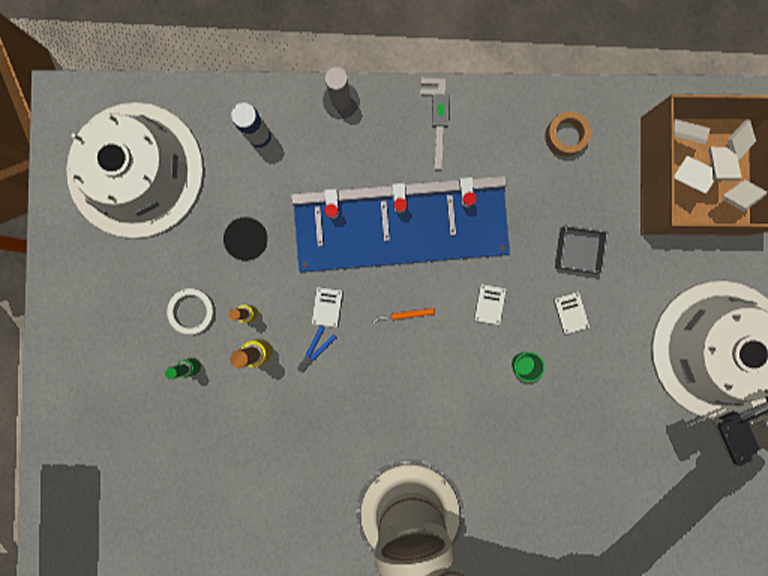

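The pictures show three white plates on the bench at top-view pixels (×1.5) (327,307), (490,305) and (572,313). The blue pallet is at (400,230) and the pad at (245,238). The smaller yellow mallet is at (242,314), next to the bigger look-alike at (251,354).

```bash
cat >> h.py <<'E'
def cc(mask,lo=60):
    n,l,s,c=cv2.connectedComponentsWithStats(mask.astype(np.uint8)); return [(l==i) for i in range(1,n) if s[i,4]>=lo]
def plates(im):
    W=world(im); hsv=cv2.cvtColor(im['color'],cv2.COLOR_BGR2HSV); out=[]
    m=(W[...,2]>0.006)&(W[...,2]<0.035)&(hsv[...,1]<60)&(hsv[...,2]>110)&(W[...,0]>.25)&(W[...,0]<.85)&(abs(W[...,1])<.5)
    m=cv2.morphologyEx(m.astype(np.uint8),cv2.MORPH_CLOSE,np.ones((5,5)))
    for q in cc(m,150):
        z=np.median(W[q][:,2]); cn=max(cv2.findContours(q.astype(np.uint8),0,2)[0],key=len)[:,0]
        P=np.array([ray(im,u,v,z)[:2] for u,v in cn],np.float32)*1000
        (c,wh,a)=cv2.minAreaRect(P); 
        if wh[0]<wh[1]: a+=90
        a=(a+90)%180-90
        out.append((np.round(c,1),round(max(wh),1),round(min(wh),1),round(a,1),round(z*1000,1)))
    return out
E
python3 - <<'E'
from h import *
im=grab('top'); W=world(im); hsv=cv2.cvtColor(im['color'],cv2.COLOR_BGR2HSV); H,S,V=hsv[...,0],hsv[...,1],hsv[...,2]
for p in plates(im): print('plate',p)
for name,i in (('top',im),('scene',grab('scene'))):
    Wi=world(i); hs=cv2.cvtColor(i['color'],cv2.COLOR_BGR2HSV); h,s,v=hs[...,0],hs[...,1],hs[...,2]
    for nm,m in (('red',((h<6)|(h>174))&(s>150)&(v>90)),('yellow',(h>20)&(h<34)&(s>150)&(v>80)),('brown',(h>5)&(h<18)&(s>80)&(v>60)&(Wi[...,1]>.3)&(Wi[...,2]>.05)&(Wi[...,0]<.6)),('black',(v<45)&(Wi[...,2]<.012)&(Wi[...,2]>-.01)&(Wi[...,0]>.4)&(Wi[...,1]>.15)&(Wi[...,1]<.6)),('green',(h>45)&(h<85)&(s>120))):
        for q in cc(m,20):
            P=Wi[q]*1000; top=P[P[:,2]>np.percentile(P[:,2],99)-6]
            print(name,nm,q.sum(),'all',P.mean(0).round(),'min',P.min(0).round(),'max',P.max(0).round(),'top',top.mean(0).round(1))
m=(H>100)&(H<125)&(S>120)&(V>60)&(abs(W[...,2]-.012)<.006)
q=max(cc(m,300),key=lambda q:q.sum()); cn=max(cv2.findContours(q.astype(np.uint8),0,2)[0],key=len)[:,0]
P=np.array([ray(im,u,v,.012)[:2] for u,v in cn],np.float32)*1000
print('blue',cv2.minAreaRect(P),cv2.boxPoints(cv2.minAreaRect(P)))
E
```

```text
plate (array([729.7, -42.7]), 245.3, 118.5, -5.0, np.float64(12.0))
plate (array([682.5, 474.9]), 305.8, 55.7, -0.4, np.float64(12.4))
plate (array([ 718.9, -155.9]), 117.4, 40.9, 82.7, np.float64(32.5))
plate (array([665.3, 218.5]), 171.3, 72.5, 32.9, np.float64(24.8))
plate (array([657. , 101.7]), 139.8, 116.6, 0.5, np.float64(26.2))
plate (array([ 564.7, -366.1]), 72.4, 69.3, -6.4, np.float64(4.1))
plate (array([539.9, 309.9]), 75.6, 49.4, -89.5, np.float64(1.9))
plate (array([ 454.7, -178.6]), 103.8, 96.6, -27.4, np.float64(11.3))
plate (array([434.1, 469.9]), 129.2, 104.5, 30.0, np.float64(8.9))
plate (array([449., 166.]), 141.4, 114.6, -57.2, np.float64(10.4))
plate (array([ 436.7, -337.5]), 176.0, 116.4, 83.8, np.float64(10.7))
plate (array([392.3, -87.4]), 114.0, 62.1, 84.8, np.float64(1.8))
plate (array([301.9, -15.3]), 103.4, 52.5, -26.2, np.float64(1.8))
plate (array([278.5, 221. ]), 97.1, 49.4, -46.2, np.float64(1.9))
plate (array([283.7, 116. ]), 84.6, 64.3, 87.0, np.float64(2.2))
top red 57 all [ 671. -113.   79.] min [ 659. -124.   54.] max [ 683. -101.   86.] top [ 67
[... 2101 characters left out ...]
 5.] min [546. 320.   1.] max [640. 412.  11.] top [594.8 366.4   5.7]
scene green 265 all [ 329. -242.   41.] min [ 295. -275.    6.] max [ 358. -212.   65.] top [ 332.2 -239.    60.2]
scene green 172 all [325. 477. 116.] min [303. 466.  67.] max [1176.  544.  931.] top [338.8 478.  162.7]
scene green 156 all [327. 477.  33.] min [314. 459.   4.] max [333. 493.  59.] top [325.5 476.3  55.1]
scene green 36 all [880. -59.  14.] min [868. -66.   9.] max [891. -52.  17.] top [879.8 -59.4  13.9]
blue ((612.9580078125, 25.53399658203125), (145.43466186523438, 459.3588562011719), 5.551027774810791) [[ 518.36426  247.10222]
 [ 562.7991  -210.10243]
 [ 707.55176 -196.03423]
 [ 663.11694  261.1704 ]]
```

```bash
sed -i 's/hsv\[...,2\]>110/hsv[...,2]>170/; s/W\[...,2\]>0.006/W[...,2]>-0.01/; s/np.ones((5,5))/np.ones((3,3))/; s/z=np.median(W\[q\]\[:,2\])/z=0.012 if W[q][:,0].mean()<.53 else .024/' h.py
python3 - <<'E'
from h import *
im=grab('top')
for p in plates(im): print('top',p)
im2=grab('scene')
for p in plates(im2): print('scene',p)
c=im['color'][190:260,180:410]; cv2.imwrite('pics/c1.png',cv2.resize(c,None,fx=3.4,fy=3.4,interpolation=cv2.INTER_CUBIC))
E
```

```text
top (array([737.4, 478.9]), 189.9, 37.5, -0.0, 24.0)
top (array([704.4, -40.6]), 111.6, 17.0, -85.4, 24.0)
top (array([692. , 105.7]), 111.3, 18.2, -84.7, 24.0)
top (array([ 452.1, -168.2]), 80.4, 54.8, -10.0, 12.0)
top (array([431.9, 467.9]), 97.8, 65.3, 1.1, 12.0)
top (array([442.6, 186.2]), 80.0, 54.8, -7.6, 12.0)
top (array([ 435.4, -344.7]), 81.3, 54.8, 16.7, 12.0)
```

View pics/c1.png

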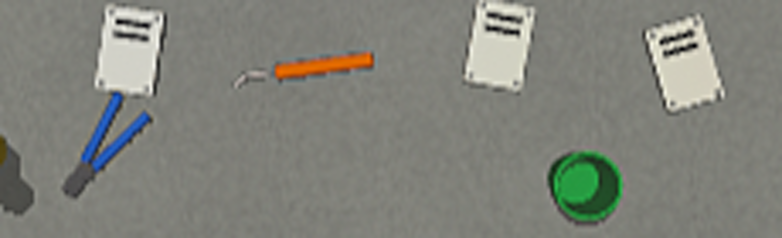

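All three plates measure about 80×55 mm, centred at (452,-168), (443,186) and (435,-345). The pallet yaw is 5.6° and seat1 is near (647,29). I'll start with the plate at y=-345 and put it in nest 2.

Call:
{"method": "drive_tool", "body": {
  "series": [
    [15, 24, -10, 0, 0, -0.013, 91],
    [15, 24, -10, 0, 0, -0.013, 91],
    [15, 24, -10, 0, 0, -0.013, 91],
    [15, 24, -10, 0, 0, -0.013, 91],
    [15, 24, -10, 0, 0, -0.013, 91],
    [15, 24, -10, 0, 0, -0.013, 91],
    [15, 24, -10, 0, 0, -0.013, 91],
    [15, 24, -10, 0, 0, -0.013, 91],
    [15, 25, -10, 0, 0, -0.013, 91],
    [14.5, 25, -10, 0, 0, -0.01, 91]
  ]
}}

```text
time: 1.3
tcp_pos: [0.4133, -0.3514, 0.1435]
orientation: [0.0, 0.99, 0.144, 0.0]
ft_force: [0.4, -0.2, 0.0]
opening: 0.993
gripper_force: 0.0
```

Call:
{"method": "drive_tool", "body": {
  "series": [
    [0, 0, 0, 0, 0, 0, 91],
    [0, 0, 0, 0, 0, 0, 91]
  ]
}}

```text
time: 1.5
tcp_pos: [0.413, -0.3517, 0.1436]
orientation: [-0.0, 0.989, 0.145, -0.0]
ft_force: [0.2, -0.9, -0.4]
opening: 0.993
gripper_force: 0.0
```

```bash
cat >> h.py <<'E'
def st():
    s=sensors.read_state(); q=s['orientation']; import math
    from scipy.spatial.transform import Rotation as Ro
    M=Ro.from_quat([q[1],q[2],q[3],q[0]]).as_matrix()
    print('t',round(s['time'],1),'tcp',(s['tcp_pos']*1000).round(1),'xang',round(math.degrees(math.atan2(M[1,0],M[0,0])),2),'tilt',M[:2,2].round(3),'F',s['ft_force'].round(1),'open',round(s['opening']*91.8,1),'g',round(s['gripper_force'],1),'q7',s['qpos'].round(2)[6])
E
python3 - <<'E'
from h import *
st()
for p in plates(grab('top')): print('top',p)
E
```

```text
t 1.5 tcp [ 413.  -351.7  143.6] xang 16.73 tilt [-0.  0.] F [ 0.2 -0.9 -0.4] open 91.2 g 0.0 q7 -0.85
top (array([739. , 479.2]), 193.2, 37.9, 0.0, 24.0)
top (array([706. , -40.7]), 110.7, 18.3, -84.3, 24.0)
top (array([ 452.1, -168.2]), 80.4, 54.8, -10.0, 12.0)
top (array([443. , 186.2]), 80.9, 54.8, -7.6, 12.0)
top (array([431.9, 467.9]), 97.8, 65.3, 1.1, 12.0)
top (array([ 449.2, -340.6]), 54.8, 52.4, -73.3, 12.0)
```

Call:
{"method": "drive_tool", "body": {
  "series": [
    [0, 0, -30, 0, 0, 0, 91],
    [0, 0, -30, 0, 0, 0, 91],
    [0, 0, -30, 0, 0, 0, 91],
    [0, 0, -20, 0, 0, 0, 91],
    [0, 0, -14, 0, 0, 0, 91],
    [0, 0, 0, 0, 0, 0, 91],
    [0, 0, 0, 0, 0, 0, 50],
    [0, 0, 0, 0, 0, 0, 50],
    [0, 0, 0, 0, 0, 0, 50],
    [0, 0, 0, 0, 0, 0, 50]
  ]
}}

```text
time: 2.55
tcp_pos: [0.4129, -0.3527, 0.0203]
orientation: [0.0, 0.99, 0.144, 0.0]
ft_force: [0.4, 0.3, 0.9]
opening: 0.693
gripper_force: 0.0
```

Call:
{"method": "drive_tool", "body": {
  "series": [
    [0, 0, 0, 0, 0, 0, 50],
    [0, 0, 0, 0, 0, 0, 50],
    [0, 0, 0, 0, 0, 0, 50]
  ]
}}

```text
time: 2.85
tcp_pos: [0.4129, -0.3526, 0.0201]
orientation: [0.0, 0.99, 0.144, 0.0]
ft_force: [-0.1, 0.2, 3.0]
opening: 0.605
gripper_force: 30.0
```

Call:
{"method": "drive_tool", "body": {
  "series": [
    [0, 0, 30, 0, 0, 0, 50],
    [0, 0, 40, 0, 0, 0, 50],
    [0, 0, 30, 0, 0, 0, 50],
    [18, 22, 0, 0, 0, -0.0277, 50],
    [26, 32, 0, 0, 0, -0.0277, 50],
    [32, 40, 0, 0, 0, -0.0277, 50],
    [32, 40, 0, 0, 0, -0.0277, 50],
    [32, 40, 0, 0, 0, -0.0277, 50],
    [24, 28, 0, 0, 0, -0.0277, 50],
    [15.6, 17.6, 0, 0, 0, -0.0277, 50]
  ]
}}

```text
time: 3.85
tcp_pos: [0.5917, -0.1311, 0.1196]
orientation: [-0.001, 0.999, 0.05, 0.0]
ft_force: [-0.3, -0.2, -1.0]
opening: 0.605
gripper_force: 30.0
```

Call:
{"method": "drive_tool", "body": {
  "series": [
    [0, 0, 0, 0, 0, 0, 50],
    [0, 0, 0, 0, 0, 0, 50],
    [0, 0, 0, 0, 0, 0, 50]
  ]
}}

```text
time: 4.15
tcp_pos: [0.5888, -0.1372, 0.1192]
orientation: [0.0, 0.999, 0.047, -0.001]
ft_force: [-0.5, -0.1, -1.4]
opening: 0.605
gripper_force: 30.0
```

```bash
python3 - <<'E'
from h import *
st()
im=grab('top'); g=grab('scene')
c=np.hstack([cv2.resize(im['color'][100:260,190:370],None,fx=2,fy=2),cv2.resize(g['color'][160:320,140:320],None,fx=2,fy=2)])
cv2.imwrite('pics/c2.png',c)
E
```

```text
t 4.2 tcp [ 588.8 -137.2  119.2] xang 5.41 tilt [-0.002 -0.001] F [-0.5 -0.1 -1.4] open 55.5 g 30.0 q7 -1.54
```

View pics/c2.png

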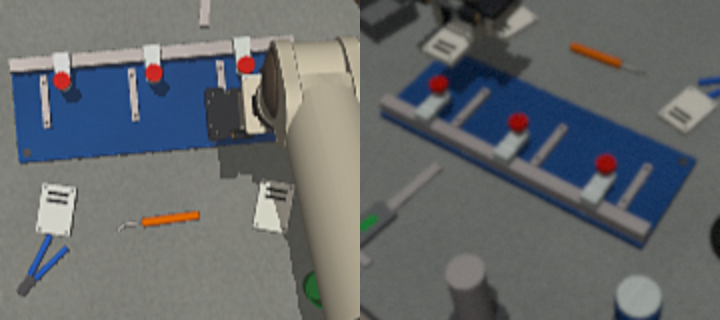

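The plate is held over nest 2 (top crop around (245,100)) and nothing is in the way. I'll lower it and release.

Call:
{"method": "drive_tool", "body": {
  "series": [
    [3.5, 4, -20, 0, 0, 0.003, 50],
    [0, 0, -25, 0, 0, 0, 50],
    [0, 0, -20, 0, 0, 0, 50],
    [0, 0, -12, 0, 0, 0, 50],
    [0, 0, -6, 0, 0, 0, 50],
    [0, 0, -3, 0, 0, 0, 50],
    [0, 0, 0, 0, 0, 0, 50],
    [0, 0, 0, 0, 0, 0, 50]
  ]
}}

```text
time: 5.05
tcp_pos: [0.5942, -0.1318, 0.0346]
orientation: [0.0, 0.999, 0.049, 0.001]
ft_force: [0.9, 0.1, -0.6]
opening: 0.606
gripper_force: 30.0
```

```bash
python3 -c "
from h import *
st()"
```

```text
t 5.0 tcp [ 594.2 -131.8   34.6] xang 5.66 tilt [ 0.001 -0.   ] F [ 0.9  0.1 -0.6] open 55.6 g 30.0 q7 -1.59
```

Call:
{"method": "drive_tool", "body": {
  "series": [
    [0, 0, -2, 0, 0, 0, 50],
    [0, 0, 0, 0, 0, 0, 50],
    [0, 0, 0, 0, 0, 0, 67],
    [0, 0, 0, 0, 0, 0, 67],
    [0, 0, 0, 0, 0, 0, 67],
    [0, 0, 8, 0, 0, 0, 67],
    [0, 0, 20, 0, 0, 0, 67],
    [0, 0, 30, 0, 0, 0, 91],
    [0, 0, 40, 0, 0, 0, 91],
    [-15.7, -2.2, 0, 0, 0, -0.032, 91]
  ]
}}

```text
time: 6.05
tcp_pos: [0.5837, -0.1334, 0.1363]
orientation: [0.001, 0.999, 0.034, 0.006]
ft_force: [0.3, -0.1, -0.0]
opening: 0.937
gripper_force: 0.0
```

Call:
{"method": "drive_tool", "body": {
  "series": [
    [-25, -5, 0, 0, 0, -0.04, 91],
    [-30, -5, 0, 0, 0, -0.04, 91],
    [-30, -5, 0, 0, 0, -0.04, 91],
    [-30, -5, 0, 0, 0, -0.04, 91],
    [-20, -5, 0, 0, 0, -0.04, 91],
    [-15, -5, 0, 0, 0, -0.04, 91],
    [0, 0, 0, 0, 0, 0, 91],
    [0, 0, 0, 0, 0, 0, 91],
    [0, 0, 0, 0, 0, 0, 91],
    [0, 0, 0, 0, 0, 0, 91]
  ]
}}

```text
time: 7.05
tcp_pos: [0.429, -0.1634, 0.1298]
orientation: [-0.0, 0.996, -0.086, 0.0]
ft_force: [-0.2, 0.2, -0.8]
opening: 0.99
gripper_force: 0.0
```

```bash
python3 - <<'E'
from h import *
st()
for p in plates(grab('top')): print('top',p)
for p in plates(grab('scene')): print('scene',p)
E
```

```text
t 7.0 tcp [ 429.  -163.4  129.8] xang -9.83 tilt [0.001 0.   ] F [-0.2  0.2 -0.8] open 90.9 g 0.0 q7 -1.61
top (array([737.3, 479.3]), 189.9, 38.3, -0.2, 24.0)
top (array([704.8, -40.5]), 111.2, 16.4, -84.5, 24.0)
top (array([691.2, 103.9]), 114.8, 16.3, -84.7, 24.0)
top (array([ 616.9, -127.9]), 79.4, 54.7, 5.5, 24.0)
top (array([442.9, 186. ]), 80.9, 54.7, -8.0, 12.0)
top (array([431.3, 468.7]), 98.1, 67.2, -1.1, 12.0)
```

Call:
{"method": "drive_tool", "body": {
  "series": [
    [0, 0, -30, 0, 0, 0, 91],
    [0, 0, -30, 0, 0, 0, 91],
    [0, 0, -25, 0, 0, 0, 91],
    [0, 0, -15, 0, 0, 0, 91],
    [0, 0, -10, 0, 0, 0, 91],
    [0, 0, 0, 0, 0, 0, 91],
    [0, 0, 0, 0, 0, 0, 50],
    [0, 0, 0, 0, 0, 0, 50],
    [0, 0, 0, 0, 0, 0, 50],
    [0, 0, 0, 0, 0, 0, 50]
  ]
}}

```text
time: 8.15
tcp_pos: [0.4281, -0.1641, 0.0203]
orientation: [0.0, 0.996, -0.087, 0.001]
ft_force: [0.1, 0.3, -0.5]
opening: 0.692
gripper_force: 0.0
```

Call:
{"method": "drive_tool", "body": {
  "series": [
    [0, 0, 0, 0, 0, 0, 50],
    [0, 0, 0, 0, 0, 0, 50],
    [0, 0, 0, 0, 0, 0, 50]
  ]
}}

```text
time: 8.45
tcp_pos: [0.428, -0.1641, 0.0201]
orientation: [0.0, 0.996, -0.086, 0.0]
ft_force: [-2.0, 0.6, 5.2]
opening: 0.604
gripper_force: 30.0
```

Call:
{"method": "drive_tool", "body": {
  "series": [
    [0, 0, 30, 0, 0, 0, 50],
    [0, 0, 40, 0, 0, 0, 50],
    [0, 0, 30, 0, 0, 0, 50],
    [15, 18, 0, 0, 0, 0.03, 50],
    [25, 30, 0, 0, 0, 0.05, 50],
    [30, 35, 0, 0, 0, 0.05, 50],
    [30, 35, 0, 0, 0, 0.05, 50],
    [25, 28, 0, 0, 0, 0.05, 50],
    [15.5, 18.4, 0, 0, 0, 0.03, 50],
    [10, 10, 0, 0, 0, 0.011, 50]
  ]
}}

```text
time: 9.45
tcp_pos: [0.579, 0.0134, 0.1194]
orientation: [-0.001, 0.999, 0.051, -0.0]
ft_force: [0.3, -0.2, -0.1]
opening: 0.611
gripper_force: 30.0
```

Call:
{"method": "drive_tool", "body": {
  "series": [
    [0, 0, 0, 0, 0, 0, 50],
    [0, 0, 0, 0, 0, 0, 50],
    [0, 0, 0, 0, 0, 0, 50],
    [0, 0, 0, 0, 0, 0, 50]
  ]
}}

```text
time: 9.85
tcp_pos: [0.5775, 0.0088, 0.1196]
orientation: [0.0, 0.999, 0.048, -0.0]
ft_force: [-0.7, -0.4, -0.6]
opening: 0.609
gripper_force: 30.0
```

```bash
python3 -c "
from h import *
st()"
```

```text
t 9.8 tcp [577.5   8.8 119.6] xang 5.47 tilt [-0.001 -0.001] F [-0.7 -0.4 -0.6] open 55.9 g 30.0 q7 -1.81
```

Call:
{"method": "drive_tool", "body": {
  "series": [
    [1, 1.5, -25, 0, 0, 0, 50],
    [0, 0, -25, 0, 0, 0, 50],
    [0, 0, -20, 0, 0, 0, 50],
    [0, 0, -10, 0, 0, 0, 50],
    [0, 0, -5, 0, 0, 0, 50],
    [0, 0, -2, 0, 0, 0, 50],
    [0, 0, 0, 0, 0, 0, 50],
    [0, 0, 0, 0, 0, 0, 50]
  ]
}}

```text
time: 10.65
tcp_pos: [0.579, 0.0113, 0.0341]
orientation: [0.001, 0.999, 0.049, -0.0]
ft_force: [-4.0, -1.4, 6.8]
opening: 0.606
gripper_force: 30.0
```

Call:
{"method": "drive_tool", "body": {
  "series": [
    [0, 0, -1, 0, 0, 0, 50],
    [0, 0, 0, 0, 0, 0, 67],
    [0, 0, 0, 0, 0, 0, 67],
    [0, 0, 0, 0, 0, 0, 67],
    [0, 0, 8, 0, 0, 0, 67],
    [0, 0, 20, 0, 0, 0, 67],
    [0, 0, 30, 0, 0, 0, 91],
    [0, 0, 40, 0, 0, 0, 91],
    [-10, 5, 0, 0, 0, 0.13, 91],
    [-10, 10, 0, 0, 0, 0.14, 91]
  ]
}}

```text
time: 11.65
tcp_pos: [0.5607, 0.0263, 0.132]
orientation: [0.001, 0.983, 0.185, 0.002]
ft_force: [-0.7, -0.1, -0.5]
opening: 0.98
gripper_force: 0.0
```

Call:
{"method": "drive_tool", "body": {
  "series": [
    [-10, 10, 0, 0, 0, 0.14, 91],
    [-10, 10, 0, 0, 0, 0.14, 91],
    [-10, 10, 0, 0, 0, 0.14, 91],
    [-10, 10, 0, 0, 0, 0.14, 91],
    [-10, 10, 0, 0, 0, 0.14, 91],
    [-10, 10, 0, 0, 0, 0.14, 91],
    [-10, 10, 0, 0, 0, 0.14, 91],
    [-10, 10, 0, 0, 0, 0.14, 91],
    [-10, 10, 0, 0, 0, 0.14, 91],
    [-10, 10, 0, 0, 0, 0.14, 91]
  ]
}}

```text
time: 12.65
tcp_pos: [0.459, 0.1274, 0.1303]
orientation: [0.0, 0.632, 0.775, 0.0]
ft_force: [0.5, 0.2, 0.2]
opening: 0.993
gripper_force: 0.0
```

Call:
{"method": "drive_tool", "body": {
  "series": [
    [-10, 10, 0, 0, 0, 0.14, 91],
    [-10, 10, 0, 0, 0, 0.14, 91],
    [-10, 10, 0, 0, 0, 0.14, 91],
    [-10, 10, 0, 0, 0, 0.14, 91],
    [0, 10, 0, 0, 0, 0.14, 91],
    [0, 10, 0, 0, 0, 0.14, 91],
    [0, 0, 0, 0, 0, 0.14, 91],
    [0, 0, 0, 0, 0, 0.14, 91],
    [0, 0, 0, 0, 0, 0.14, 91],
    [0, 0, 0, 0, 0, 0, 91]
  ]
}}

```text
time: 13.65
tcp_pos: [0.4194, 0.187, 0.1299]
orientation: [-0.0, 0.056, 0.998, 0.0]
ft_force: [0.3, -0.0, 0.6]
opening: 0.995
gripper_force: 0.0
```

```bash
python3 - <<'E'
from h import *
st()
for p in plates(grab('top')): print('top',p)
E
```

```text
t 13.7 tcp [419.4 187.  129.9] xang 173.54 tilt [-0.  0.] F [ 0.3 -0.   0.6] open 91.3 g 0.0 q7 0.3
top (array([734. , 479.3]), 189.9, 38.2, -0.3, 24.0)
top (array([ 617.7, -127.6]), 78.2, 54.7, 5.9, 24.0)
top (array([606.8,  15.7]), 77.5, 54.1, 4.8, 24.0)
top (array([431.2, 468.8]), 98.1, 67.2, -1.4, 12.0)
```

Call:
{"method": "drive_tool", "body": {
  "series": [
    [0.6, 2.2, -30, 0, 0, -0.023, 91],
    [0, 0, -30, 0, 0, 0, 91],
    [0, 0, -25, 0, 0, 0, 91],
    [0, 0, -15, 0, 0, 0, 91],
    [0, 0, -10, 0, 0, 0, 91],
    [0, 0, 0, 0, 0, 0, 91],
    [0, 0, 0, 0, 0, 0, 50],
    [0, 0, 0, 0, 0, 0, 50],
    [0, 0, 0, 0, 0, 0, 50],
    [0, 0, 0, 0, 0, 0, 50]
  ]
}}

```text
time: 14.7
tcp_pos: [0.4203, 0.1893, 0.0202]
orientation: [0.0, 0.069, 0.998, 0.0]
ft_force: [0.9, 0.3, 0.1]
opening: 0.69
gripper_force: 0.0
```

Call:
{"method": "drive_tool", "body": {
  "series": [
    [0, 0, 0, 0, 0, 0, 50],
    [0, 0, 0, 0, 0, 0, 50],
    [0, 0, 0, 0, 0, 0, 50]
  ]
}}

```text
time: 15.0
tcp_pos: [0.4201, 0.1891, 0.02]
orientation: [0.0, 0.068, 0.998, -0.0]
ft_force: [-0.5, -2.1, 4.7]
opening: 0.605
gripper_force: 30.0
```

Call:
{"method": "drive_tool", "body": {
  "series": [
    [0, 0, 30, 0, 0, 0, 50],
    [0, 0, 40, 0, 0, 0, 50],
    [0, 0, 30, 0, 0, 0, 50],
    [15, -3.5, 0, 0, 0, 0.02, 50],
    [24.4, -6, 0, 0, 0, 0.044, 50],
    [30, -7, 0, 0, 0, 0.05, 50],
    [30, -7, 0, 0, 0, 0.05, 50],
    [20, -5, 0, 0, 0, 0.04, 50],
    [15, -4, 0, 0, 0, 0.02, 50],
    [10, -3, 0, 0, 0, 0.01, 50]
  ]
}}

```text
time: 16.0
tcp_pos: [0.5652, 0.1532, 0.1191]
orientation: [-0.0, -0.048, 0.999, 0.0]
ft_force: [0.3, -0.0, -1.2]
opening: 0.606
gripper_force: 30.0
```

Call:
{"method": "drive_tool", "body": {
  "series": [
    [0, 0, 0, 0, 0, 0, 50],
    [0, 0, 0, 0, 0, 0, 50],
    [0, 0, 0, 0, 0, 0, 50],
    [0, 0, 0, 0, 0, 0, 50]
  ]
}}

```text
time: 16.4
tcp_pos: [0.5635, 0.1542, 0.1198]
orientation: [-0.0, -0.049, 0.999, -0.0]
ft_force: [0.9, -0.0, -0.4]
opening: 0.606
gripper_force: 30.0
```

```bash
python3 -c "
from h import *
st()"
```

```text
t 16.4 tcp [563.5 154.2 119.8] xang -174.36 tilt [-0. -0.] F [ 0.9 -0.  -0.4] open 55.7 g 30.0 q7 0.69
```

Call:
{"method": "drive_tool", "body": {
  "series": [
    [1, 0, -25, 0, 0, 0, 50],
    [0, 0, -25, 0, 0, 0, 50],
    [0, 0, -20, 0, 0, 0, 50],
    [0, 0, -10, 0, 0, 0, 50],
    [0, 0, -5, 0, 0, 0, 50],
    [0, 0, -2, 0, 0, 0, 50],
    [0, 0, 0, 0, 0, 0, 50],
    [0, 0, 0, 0, 0, 0, 50]
  ]
}}

```text
time: 17.2
tcp_pos: [0.5659, 0.1541, 0.0336]
orientation: [0.001, -0.049, 0.999, 0.0]
ft_force: [0.4, -0.2, -0.5]
opening: 0.606
gripper_force: 30.0
```

Call:
{"method": "drive_tool", "body": {
  "series": [
    [0, 0, -1, 0, 0, 0, 50],
    [0, 0, 0, 0, 0, 0, 67],
    [0, 0, 0, 0, 0, 0, 67],
    [0, 0, 0, 0, 0, 0, 67],
    [0, 0, 8, 0, 0, 0, 67],
    [0, 0, 20, 0, 0, 0, 67],
    [0, 0, 30, 0, 0, 0, 91],
    [0, 0, 40, 0, 0, 0, 91],
    [0, 0, 40, 0, 0, 0, 91],
    [0, 0, 20, 0, 0, 0, 91]
  ]
}}

```text
time: 18.2
tcp_pos: [0.5665, 0.1553, 0.1949]
orientation: [0.003, -0.049, 0.999, 0.001]
ft_force: [-0.3, -1.4, 0.3]
opening: 0.98
gripper_force: 0.0
```

Call:
{"method": "drive_tool", "body": {
  "series": [
    [-5, 10, 0, 0, 0, 0, 91],
    [-5, 15, 0, 0, 0, 0, 91],
    [-5, 20, 0, 0, 0, 0, 91],
    [-5, 20, 0, 0, 0, 0, 91],
    [-5, 20, 0, 0, 0, 0, 91],
    [0, 10, 0, 0, 0, 0, 91],
    [0, 5, 0, 0, 0, 0, 91],
    [0, 0, 0, 0, 0, 0, 91],
    [0, 0, 0, 0, 0, 0, 91],
    [0, 0, 0, 0, 0, 0, 91]
  ]
}}

```text
time: 19.2
tcp_pos: [0.5407, 0.2526, 0.1894]
orientation: [-0.0, -0.048, 0.999, -0.0]
ft_force: [0.1, 0.2, -0.6]
opening: 0.991
gripper_force: 0.0
```

```bash
python3 - <<'E'
from h import *
st()
im=grab('top'); g=grab('scene')
for p in plates(im): print('top',p)
for name,i in (('top',im),('scene',g)):
    Wi=world(i); hs=cv2.cvtColor(i['color'],cv2.COLOR_BGR2HSV); h,s,v=hs[...,0],hs[...,1],hs[...,2]
    m=(h>5)&(h<18)&(s>80)&(v>60)&(Wi[...,1]>.3)&(Wi[...,1]<.4)&(Wi[...,2]>.125)&(Wi[...,0]<.5)&(Wi[...,0]>.38)
    for q in cc(m,10):
        v_,u_=np.nonzero(q); print(name,q.sum(),ray(i,u_.mean(),v_.mean(),.14)*1000, Wi[q].mean(0)*1000)
        print(ray(i,(u_.min()+u_.max())/2,(v_.min()+v_.max())/2,.14)*1000)
cv2.imwrite('pics/c3.png',np.hstack([cv2.resize(im['color'][100:260,120:370],None,fx=1.6,fy=1.6),cv2.resize(g['color'][150:310,270:450],None,fx=1.6,fy=1.6)]))
E
```

```text
t 19.2 tcp [540.7 252.6 189.4] xang -174.51 tilt [-0.    -0.001] F [ 0.1  0.2 -0.6] open 91.0 g 0.0 q7 0.58
top (array([736. , 478.3]), 186.6, 35.9, 1.1, 24.0)
top (array([690.9, 105.6]), 110.7, 16.5, -84.7, 24.0)
top (array([ 618. , -127.9]), 77.1, 54.7, 5.3, 24.0)
top (array([606.8,  15.7]), 77.5, 54.1, 4.8, 24.0)
top (array([590.2, 156.8]), 76.1, 53.1, 5.7, 24.0)
top (array([431.3, 468.7]), 98.1, 67.0, -1.1, 12.0)
top 46 [428.20922385 355.70156445 140.        ] [428.22810341 355.46028947 141.0235045 ]
[428.19753495 356.92198553 140.        ]
scene 61 [434.39675125 355.69751117 140.        ] [432.54758767 355.22348102 138.03542982]
[435.39248695 355.74116266 140.        ]
```

View pics/c3.png

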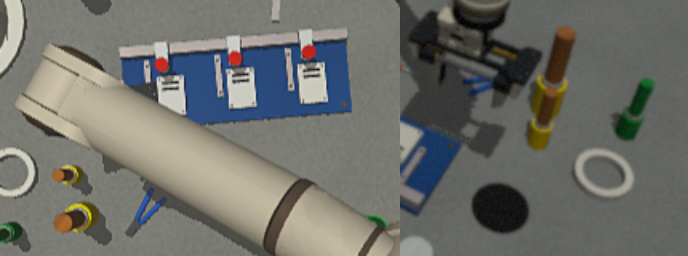

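Call:
{"method": "drive_tool", "body": {
  "series": [
    [-5, 15, 0, 0, 0, 0, 91],
    [-10, 20, 0, 0, 0, 0, 91],
    [-15, 20, 0, 0, 0, 0, 91],
    [-20, 20, 0, 0, 0, 0, 91],
    [-20, 13, 0, 0, 0, 0, 91],
    [-20, 8, 0, 0, 0, 0, 91],
    [-13, 5, 0, 0, 0, 0, 91],
    [-7.7, 2.1, 0, 0, 0, 0, 91],
    [0, 0, 0, 0, 0, 0, 91],
    [0, 0, 0, 0, 0, 0, 91]
  ]
}}

```text
time: 20.3
tcp_pos: [0.4308, 0.3562, 0.1897]
orientation: [0.0, -0.048, 0.999, -0.0]
ft_force: [0.8, -0.1, 0.3]
opening: 0.99
gripper_force: 0.0
```

Call:
{"method": "drive_tool", "body": {
  "series": [
    [0, 0, 0, 0, 0, 0, 91],
    [0, 0, 0, 0, 0, 0, 91]
  ]
}}

```text
time: 20.5
tcp_pos: [0.4305, 0.3564, 0.1896]
orientation: [-0.0, -0.048, 0.999, 0.0]
ft_force: [-0.3, 1.1, 0.1]
opening: 0.988
gripper_force: 0.0
```

```bash
python3 - <<'E'
from h import *
st()
g=grab('scene');im=grab('top')
cv2.imwrite('pics/c4.png',np.hstack([cv2.resize(im['color'][130:260,100:230],None,fx=3,fy=3),cv2.resize(g['color'][110:260,310:440],None,fx=2.6,fy=2.6)]))
E
```

```text
t 20.5 tcp [430.5 356.4 189.6] xang -174.52 tilt [-0.  0.] F [-0.3  1.1  0.1] open 90.7 g 0.0 q7 0.32
```

View pics/c4.png

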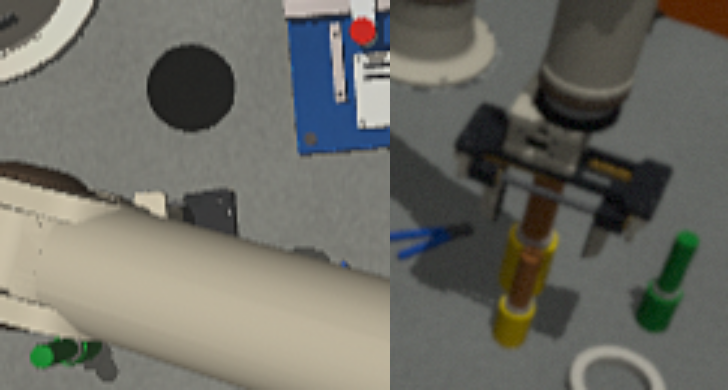

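The gripper is centred over the small mallet, and the big one stands clear behind its body. I'll descend and grip.

Call:
{"method": "drive_tool", "body": {
  "series": [
    [0, 0, -15, 0, 0, 0, 91],
    [0, 0, -20, 0, 0, 0, 91],
    [0, 0, -20, 0, 0, 0, 91],
    [0, 0, -15, 0, 0, 0, 91],
    [0, 0, -10, 0, 0, 0, 91],
    [0, 0, -4, 0, 0, 0, 91],
    [0, 0, 0, 0, 0, 0, 10],
    [0, 0, 0, 0, 0, 0, 10],
    [0, 0, 0, 0, 0, 0, 10],
    [0, 0, 0, 0, 0, 0, 10]
  ]
}}

```text
time: 21.6
tcp_pos: [0.4299, 0.3572, 0.1064]
orientation: [0.0, -0.049, 0.999, 0.0]
ft_force: [0.2, 0.0, 0.2]
opening: 0.692
gripper_force: 0.0
```

Call:
{"method": "drive_tool", "body": {
  "series": [
    [0, 0, 0, 0, 0, 0, 10],
    [0, 0, 0, 0, 0, 0, 10],
    [0, 0, 0, 0, 0, 0, 10],
    [0, 0, 0, 0, 0, 0, 10],
    [0, 0, 0, 0, 0, 0, 10],
    [0, 0, 0, 0, 0, 0, 10]
  ]
}}

```text
time: 22.2
tcp_pos: [0.4296, 0.3567, 0.1056]
orientation: [-0.0, -0.049, 0.999, -0.0]
ft_force: [0.1, -1.3, -0.5]
opening: 0.256
gripper_force: 30.0
```

```bash
python3 - <<'E'
from h import *
st()
E
```

```text
t 22.2 tcp [429.6 356.7 105.6] xang -174.43 tilt [-0. -0.] F [ 0.1 -1.3 -0.5] open 23.5 g 30.0 q7 0.25
```

Call:
{"method": "drive_tool", "body": {
  "series": [
    [0, 0, 15, 0, 0, 0, 10],
    [0, 0, 25, 0, 0, 0, 10],
    [0, 0, 20, 0, 0, 0, 10],
    [9, -15, 0, 0, 0, 0, 10],
    [10, -25, 0, 0, 0, 0, 10],
    [14, -35, 0, 0, 0, 0, 10],
    [14, -35, 0, 0, 0, 0, 10],
    [14, -35, 0, 0, 0, 0, 10],
    [14, -35, 0, 0, 0, 0, 10],
    [9, -16, 0, 0, 0, 0, 10]
  ]
}}

```text
time: 23.2
tcp_pos: [0.5151, 0.1565, 0.1662]
orientation: [0.0, -0.046, 0.999, -0.001]
ft_force: [-0.2, -0.0, -2.8]
opening: 0.254
gripper_force: 30.0
```

Call:
{"method": "drive_tool", "body": {
  "series": [
    [5, -10, 0, 0, 0, 0, 10],
    [0, 0, 0, 0, 0, 0, 10],
    [0, 0, 0, 0, 0, 0, 10],
    [0, 0, -20, 0, 0, 0, 10],
    [0, 0, -15, 0, 0, 0, 10],
    [0, 0, -5, 0, 0, 0, 10],
    [0, 0, -3.5, 0, 0, 0, 10],
    [0, 0, 0, 0, 0, 0, 10],
    [0, 0, 0, 0, 0, 0, 10]
  ]
}}

```text
time: 24.1
tcp_pos: [0.5187, 0.1513, 0.1224]
orientation: [0.0, -0.049, 0.999, 0.0]
ft_force: [-0.5, 0.2, -2.4]
opening: 0.26
gripper_force: 30.0
```

```bash
python3 - <<'E'
from h import *
st()
g=grab('scene');im=grab('top')
for p in plates(im): print('top',p)
cv2.imwrite('pics/c5.png',cv2.resize(g['color'][170:290,140:350],None,fx=3.4,fy=3.4))
E
```

```text
t 24.1 tcp [518.7 151.3 122.4] xang -174.41 tilt [0. 0.] F [-0.5  0.2 -2.4] open 23.9 g 30.0 q7 0.64
top (array([735.6, 479.1]), 186.6, 37.8, -0.4, 24.0)
top (array([691.3, 105.1]), 111.2, 16.5, -85.4, 24.0)
top (array([ 617.7, -127.6]), 78.2, 54.7, 5.9, 24.0)
top (array([606.7,  15.8]), 77.9, 54.9, 5.2, 24.0)
top (array([431.9, 467.9]), 97.8, 65.3, 1.1, 12.0)
```

View pics/c5.png

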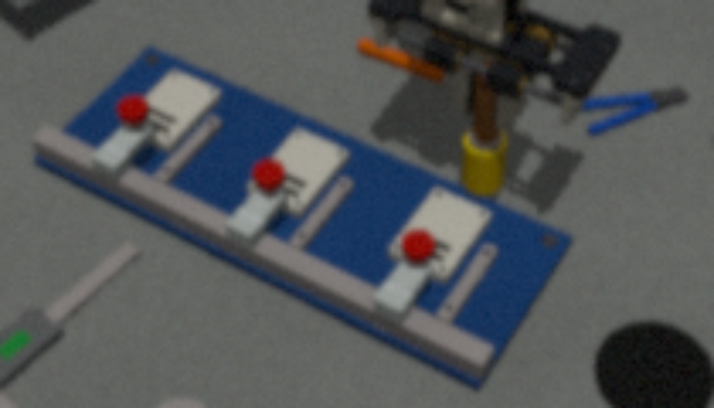

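The mallet (crop ~(485,165)) is upright in front of the nest 0 plate. I'll push that plate towards the fence.

Call:
{"method": "drive_tool", "body": {
  "series": [
    [5, 0.5, 0, 0, 0, 0, 10],
    [5, 0.5, 0, 0, 0, 0, 10],
    [5, 0.5, 0, 0, 0, 0, 10],
    [5, 0.5, 0, 0, 0, 0, 10],
    [5, 0.5, 0, 0, 0, 0, 10],
    [5, 0.5, 0, 0, 0, 0, 10],
    [5, 0.5, 0, 0, 0, 0, 10],
    [5, 0.5, 0, 0, 0, 0, 10],
    [5, 0.5, 0, 0, 0, 0, 10],
    [3, 0.3, 0, 0, 0, 0, 10]
  ]
}}

```text
time: 25.2
tcp_pos: [0.5672, 0.1557, 0.1222]
orientation: [0.0, -0.049, 0.999, 0.0]
ft_force: [-0.1, -1.0, -2.6]
opening: 0.254
gripper_force: 30.0
```

Call:
{"method": "drive_tool", "body": {
  "series": [
    [2, 0.2, 0, 0, 0, 0, 10],
    [1, 0.1, 0, 0, 0, 0, 10],
    [1, 0.1, 0, 0, 0, 0, 10],
    [0, 0, 0, 0, 0, 0, 10]
  ]
}}

```text
time: 25.6
tcp_pos: [0.5706, 0.1561, 0.1222]
orientation: [0.0, -0.049, 0.999, 0.0]
ft_force: [-0.2, 0.5, -3.3]
opening: 0.257
gripper_force: 30.0
```

Call:
{"method": "drive_tool", "body": {
  "series": [
    [1, 0.1, 0, 0, 0, 0, 10],
    [0, 0, 0, 0, 0, 0, 10],
    [0, 0, 0, 0, 0, 0, 10]
  ]
}}

```text
time: 25.9
tcp_pos: [0.5717, 0.1562, 0.1222]
orientation: [0.0, -0.049, 0.999, -0.0]
ft_force: [0.1, -0.2, -2.7]
opening: 0.257
gripper_force: 30.0
```

Call:
{"method": "drive_tool", "body": {
  "series": [
    [1, 0.1, 0, 0, 0, 0, 10],
    [0, 0, 0, 0, 0, 0, 10],
    [0, 0, 0, 0, 0, 0, 10]
  ]
}}

```text
time: 26.2
tcp_pos: [0.5727, 0.1563, 0.1222]
orientation: [0.0, -0.049, 0.999, -0.0]
ft_force: [0.1, 1.0, -2.5]
opening: 0.256
gripper_force: 30.0
```

Call:
{"method": "drive_tool", "body": {
  "series": [
    [1, 0.1, 0, 0, 0, 0, 10],
    [0, 0, 0, 0, 0, 0, 10],
    [0, 0, 0, 0, 0, 0, 10]
  ]
}}

```text
time: 26.5
tcp_pos: [0.5737, 0.1564, 0.1222]
orientation: [0.0, -0.049, 0.999, 0.0]
ft_force: [-0.2, -0.2, -2.7]
opening: 0.261
gripper_force: 30.0
```

Call:
{"method": "drive_tool", "body": {
  "series": [
    [1, 0.1, 0, 0, 0, 0, 10],
    [0, 0, 0, 0, 0, 0, 10],
    [0, 0, 0, 0, 0, 0, 10]
  ]
}}

```text
time: 26.8
tcp_pos: [0.5747, 0.1565, 0.1222]
orientation: [0.0, -0.049, 0.999, 0.0]
ft_force: [0.0, 0.0, -2.5]
opening: 0.253
gripper_force: 30.0
```

Call:
{"method": "drive_tool", "body": {
  "series": [
    [1, 0.1, 0, 0, 0, 0, 10],
    [0, 0, 0, 0, 0, 0, 10],
    [0, 0, 0, 0, 0, 0, 10]
  ]
}}

```text
time: 27.1
tcp_pos: [0.5757, 0.1566, 0.1222]
orientation: [0.0, -0.049, 0.999, 0.0]
ft_force: [0.3, 0.3, -3.2]
opening: 0.255
gripper_force: 30.0
```

```bash
python3 - <<'E'
from h import *
st()
E
```

```text
t 27.1 tcp [575.7 156.6 122.2] xang -174.42 tilt [0. 0.] F [ 0.3  0.3 -3.2] open 23.4 g 30.0 q7 0.7
```

Call:
{"method": "drive_tool", "body": {
  "series": [
    [1, 0.1, 0, 0, 0, 0, 10],
    [0, 0, 0, 0, 0, 0, 10],
    [0, 0, 0, 0, 0, 0, 10]
  ]
}}

```text
time: 27.4
tcp_pos: [0.5764, 0.1567, 0.1222]
orientation: [-0.0, -0.049, 0.999, -0.0]
ft_force: [-0.7, -0.3, -1.7]
opening: 0.262
gripper_force: 30.0
```

Call:
{"method": "drive_tool", "body": {
  "series": [
    [1, 0.1, 0, 0, 0, 0, 10],
    [0, 0, 0, 0, 0, 0, 10],
    [0, 0, 0, 0, 0, 0, 10]
  ]
}}

```text
time: 27.7
tcp_pos: [0.577, 0.1568, 0.1221]
orientation: [-0.001, -0.049, 0.999, -0.0]
ft_force: [-4.0, -0.5, -0.0]
opening: 0.254
gripper_force: 30.0
```

```bash
python3 - <<'E'
from h import *
st()
for i in range(3): print(sensors.read_state()['ft_force'])
g=grab('scene')
cv2.imwrite('pics/c6.png',cv2.resize(g['color'][190:280,230:330],None,fx=6,fy=6,interpolation=cv2.INTER_CUBIC))
E
```

```text
t 27.7 tcp [577.  156.8 122.1] xang -174.41 tilt [-0.001 -0.   ] F [-4.  -0.5 -0. ] open 23.3 g 30.0 q7 0.7
[-4.02533048 -0.49398514 -0.03491767]
[-4.02533048 -0.49398514 -0.03491767]
[-4.02533048 -0.49398514 -0.03491767]
```

View pics/c6.png

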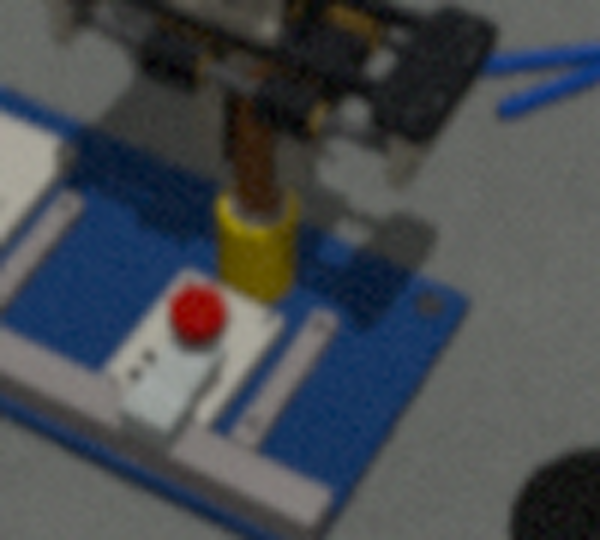

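Force rises to -4 N, so the plate is against the fence, with a gap still open to the side stop. Now the side push, from its -y side.

Call:
{"method": "drive_tool", "body": {
  "series": [
    [-6, -0.6, 0, 0, 0, 0, 10],
    [-6, -0.6, 0, 0, 0, 0, 10],
    [1, -10, 0, 0, 0, 0, 10],
    [2, -20, 0, 0, 0, 0, 10],
    [2, -20, 0, 0, 0, 0, 10],
    [0.7, -8.7, 0, 0, 0, 0, 10],
    [0, 0, 0, 0, 0, 0, 10],
    [10, 1, 0, 0, 0, 0, 10],
    [15, 1.5, 0, 0, 0, 0, 10],
    [15, 1.5, 0, 0, 0, 0, 10]
  ]
}}

```text
time: 28.75
tcp_pos: [0.6123, 0.1026, 0.1226]
orientation: [0.001, -0.05, 0.999, 0.001]
ft_force: [-0.1, -0.1, -2.2]
opening: 0.255
gripper_force: 30.0
```

Call:
{"method": "drive_tool", "body": {
  "series": [
    [15, 1.5, 0, 0, 0, 0, 10],
    [10, 1, 0, 0, 0, 0, 10],
    [5, 0.5, 0, 0, 0, 0, 10],
    [0, 0, 0, 0, 0, 0, 10],
    [-0.5, 5, 0, 0, 0, 0, 10],
    [-0.5, 4.5, 0, 0, 0, 0, 10],
    [-0.3, 3, 0, 0, 0, 0, 10],
    [-0.3, 3, 0, 0, 0, 0, 10],
    [-0.2, 2, 0, 0, 0, 0, 10],
    [0, 0, 0, 0, 0, 0, 10]
  ]
}}

```text
time: 29.75
tcp_pos: [0.6393, 0.1218, 0.1224]
orientation: [0.0, -0.049, 0.999, 0.0]
ft_force: [0.3, 0.4, -2.3]
opening: 0.255
gripper_force: 30.0
```

Call:
{"method": "drive_tool", "body": {
  "series": [
    [-0.2, 2, 0, 0, 0, 0, 10],
    [0, 0, 0, 0, 0, 0, 10],
    [0, 0, 0, 0, 0, 0, 10]
  ]
}}

```text
time: 30.05
tcp_pos: [0.6393, 0.1234, 0.1222]
orientation: [-0.0, -0.049, 0.999, 0.0]
ft_force: [0.7, -0.1, -2.3]
opening: 0.256
gripper_force: 30.0
```

```bash
cat >> h.py <<'E'
def pf(seat):
    p=sensors.read_state()['tcp_pos'][:2]*1000-np.array(seat); a=np.radians(5.57); print('pallet frame',round(p@[np.cos(a),np.sin(a)],1),round(p@[-np.sin(a),np.cos(a)],1))
E
python3 - <<'E'
from h import *
st(); pf((634,172.3))
E
```

```text
t 30.1 tcp [639.3 123.4 122.2] xang -174.42 tilt [-0.  0.] F [ 0.7 -0.1 -2.3] open 23.5 g 30.0 q7 0.82
pallet frame 0.5 -49.1
```

Expected contact is at py ≈ -47.

Call:
{"method": "drive_tool", "body": {
  "series": [
    [-0.1, 1, 0, 0, 0, 0, 10],
    [0, 0, 0, 0, 0, 0, 10],
    [0, 0, 0, 0, 0, 0, 10]
  ]
}}

```text
time: 30.35
tcp_pos: [0.6394, 0.1241, 0.1222]
orientation: [0.0, -0.049, 0.999, -0.0]
ft_force: [0.9, -1.0, -2.2]
opening: 0.253
gripper_force: 30.0
```

Call:
{"method": "drive_tool", "body": {
  "series": [
    [-0.1, 1, 0, 0, 0, 0, 10],
    [0, 0, 0, 0, 0, 0, 10],
    [0, 0, 0, 0, 0, 0, 10]
  ]
}}

```text
time: 30.65
tcp_pos: [0.6395, 0.1247, 0.1223]
orientation: [0.0, -0.048, 0.999, -0.0]
ft_force: [1.2, -3.3, -1.3]
opening: 0.257
gripper_force: 30.0
```

Call:
{"method": "drive_tool", "body": {
  "series": [
    [-0.1, 1, 0, 0, 0, 0, 10],
    [0, 0, 0, 0, 0, 0, 10],
    [0, 0, 0, 0, 0, 0, 10]
  ]
}}

```text
time: 30.95
tcp_pos: [0.6394, 0.1251, 0.1223]
orientation: [0.0, -0.048, 0.999, -0.001]
ft_force: [0.8, -5.1, -1.8]
opening: 0.258
gripper_force: 30.0
```

Call:
{"method": "drive_tool", "body": {
  "series": [
    [0.6, -6, 0, 0, 0, 0, 10],
    [0.6, -6, 0, 0, 0, 0, 10],
    [-10, -1, 0, 0, 0, 0, 10],
    [-15, -1.5, 0, 0, 0, 0, 10],
    [-20, -2, 0, 0, 0, 0, 10],
    [-20, -2, 0, 0, 0, 0, 10],
    [-10, -1, 0, 0, 0, 0, 10],
    [0, 0, 0, 0, 0, 0, 10],
    [-1, 10, 0, 0, 0, 0, 10],
    [-2, 20, 0, 0, 0, 0, 10]
  ]
}}

```text
time: 31.95
tcp_pos: [0.5638, 0.1358, 0.1222]
orientation: [0.0, -0.047, 0.999, -0.0]
ft_force: [-0.4, 1.4, -2.7]
opening: 0.256
gripper_force: 30.0
```

Call:
{"method": "drive_tool", "body": {
  "series": [
    [-2, 20, 0, 0, 0, 0, 10],
    [-0.8, 8, 0, 0, 0, 0, 10],
    [0, 0, 0, 0, 0, 0, 10],
    [5, 0.5, 0, 0, 0, 0, 10],
    [4, 0.4, 0, 0, 0, 0, 10],
    [2, 0.2, 0, 0, 0, 0, 10],
    [1, 0.1, 0, 0, 0, 0, 10],
    [1, 0.1, 0, 0, 0, 0, 10],
    [0, 0, 0, 0, 0, 0, 10],
    [0, 0, 0, 0, 0, 0, 10]
  ]
}}

```text
time: 32.95
tcp_pos: [0.5723, 0.1661, 0.1222]
orientation: [-0.0, -0.049, 0.999, -0.0]
ft_force: [-0.1, -0.2, -1.7]
opening: 0.256
gripper_force: 30.0
```

Call:
{"method": "drive_tool", "body": {
  "series": [
    [1, 0.1, 0, 0, 0, 0, 10],
    [0, 0, 0, 0, 0, 0, 10],
    [0, 0, 0, 0, 0, 0, 10]
  ]
}}

```text
time: 33.25
tcp_pos: [0.5734, 0.1663, 0.1223]
orientation: [0.0, -0.049, 0.999, -0.0]
ft_force: [0.4, -0.2, -2.2]
opening: 0.256
gripper_force: 30.0
```

Call:
{"method": "drive_tool", "body": {
  "series": [
    [1, 0.1, 0, 0, 0, 0, 10],
    [0, 0, 0, 0, 0, 0, 10],
    [0, 0, 0, 0, 0, 0, 10]
  ]
}}

```text
time: 33.55
tcp_pos: [0.5744, 0.1664, 0.1222]
orientation: [-0.0, -0.049, 0.999, 0.0]
ft_force: [0.0, 0.4, -1.3]
opening: 0.259
gripper_force: 30.0
```

Call:
{"method": "drive_tool", "body": {
  "series": [
    [1, 0.1, 0, 0, 0, 0, 10],
    [0, 0, 0, 0, 0, 0, 10],
    [0, 0, 0, 0, 0, 0, 10]
  ]
}}

```text
time: 33.85
tcp_pos: [0.5754, 0.1665, 0.1222]
orientation: [-0.0, -0.049, 0.999, 0.0]
ft_force: [-0.7, 0.5, -2.6]
opening: 0.254
gripper_force: 30.0
```

Call:
{"method": "drive_tool", "body": {
  "series": [
    [1, 0.1, 0, 0, 0, 0, 10],
    [0, 0, 0, 0, 0, 0, 10],
    [0, 0, 0, 0, 0, 0, 10]
  ]
}}

```text
time: 34.15
tcp_pos: [0.5762, 0.1666, 0.1222]
orientation: [-0.0, -0.049, 0.999, -0.0]
ft_force: [-0.5, 0.6, -1.8]
opening: 0.257
gripper_force: 30.0
```

Call:
{"method": "drive_tool", "body": {
  "series": [
    [1, 0.1, 0, 0, 0, 0, 10],
    [0, 0, 0, 0, 0, 0, 10],
    [0, 0, 0, 0, 0, 0, 10]
  ]
}}

```text
time: 34.45
tcp_pos: [0.5768, 0.1667, 0.1221]
orientation: [-0.001, -0.049, 0.999, -0.0]
ft_force: [-3.1, -0.1, -0.3]
opening: 0.257
gripper_force: 30.0
```

Nest 0 is pushed against both faces. Next I'll lift, move over plunger 0 and press it down.

Call:
{"method": "drive_tool", "body": {
  "series": [
    [-6, -0.6, 0, 0, 0, 0, 10],
    [-6, -0.6, 10, 0, 0, 0, 10],
    [0, 0, 28, 0, 0, 0, 10],
    [0, 0, 30, 0, 0, 0, 10],
    [0, 0, 10, 0, 0, 0, 10],
    [15, 1.2, 0, 0, 0, 0, 10],
    [25, 2, 0, 0, 0, 0, 10],
    [25, 2, 0, 0, 0, 0, 10],
    [11.6, 1, 0, 0, 0, 0, 10],
    [5, 0.4, 0, 0, 0, 0, 10]
  ]
}}

```text
time: 35.45
tcp_pos: [0.6479, 0.1718, 0.1996]
orientation: [0.0, -0.048, 0.999, 0.0]
ft_force: [0.0, -0.5, -3.0]
opening: 0.253
gripper_force: 30.0
```

Call:
{"method": "drive_tool", "body": {
  "series": [
    [0, 0, 0, 0, 0, 0, 10],
    [0, 0, 0, 0, 0, 0, 10],
    [0, 0, 0, 0, 0, 0, 10]
  ]
}}

```text
time: 35.75
tcp_pos: [0.6462, 0.1722, 0.2002]
orientation: [-0.0, -0.049, 0.999, -0.0]
ft_force: [-0.3, -0.4, -2.8]
opening: 0.258
gripper_force: 30.0
```

```bash
python3 - <<'E'
from h import *
st(); pf((634.3,170.9))
g=grab('scene')
cv2.imwrite('pics/c7.png',cv2.resize(g['color'][150:280,230:340],None,fx=4.5,fy=4.5,interpolation=cv2.INTER_CUBIC))
E
```

```text
t 35.8 tcp [646.2 172.2 200.2] xang -174.37 tilt [-0. -0.] F [-0.3 -0.4 -2.8] open 23.7 g 30.0 q7 0.81
pallet frame 11.9 0.1
```

View pics/c7.png

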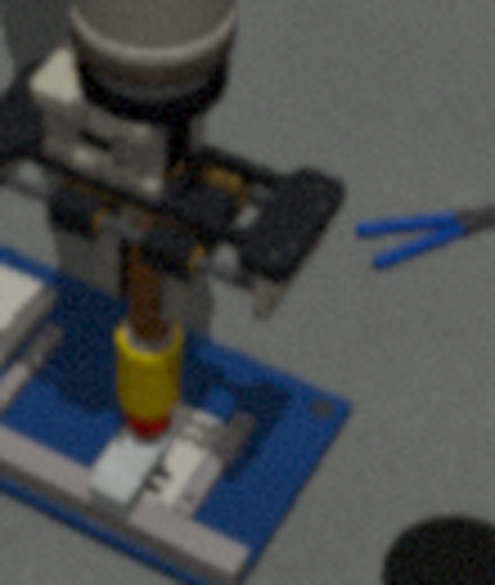

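The mallet stands right over plunger 0 (crop ~(150,425)), and the plate touches the stop. Pressing down.

Call:
{"method": "drive_tool", "body": {
  "series": [
    [0, 0, -8, 0, 0, 0, 10],
    [0, 0, -6, 0, 0, 0, 10],
    [0, 0, -2, 0, 0, 0, 10],
    [0, 0, -2, 0, 0, 0, 10],
    [0, 0, -2, 0, 0, 0, 10],
    [0, 0, -2, 0, 0, 0, 10],
    [0, 0, -2, 0, 0, 0, 10]
  ]
}}

```text
time: 36.5
tcp_pos: [0.6471, 0.1719, 0.1775]
orientation: [0.0, -0.048, 0.999, -0.0]
ft_force: [-2.0, -1.8, 7.0]
opening: 0.259
gripper_force: 30.0
```

Call:
{"method": "drive_tool", "body": {
  "series": [
    [0, 0, -2, 0, 0, 0, 10],
    [0, 0, -1, 0, 0, 0, 10],
    [0, 0, 0, 0, 0, 0, 10]
  ]
}}

```text
time: 36.8
tcp_pos: [0.647, 0.1719, 0.1744]
orientation: [0.0, -0.049, 0.999, -0.0]
ft_force: [-1.9, -2.0, 6.2]
opening: 0.258
gripper_force: 30.0
```

Call:
{"method": "drive_tool", "body": {
  "series": [
    [0, 0, -1, 0, 0, 0, 10],
    [0, 0, -1, 0, 0, 0, 10],
    [0, 0, 0, 0, 0, 0, 10]
  ]
}}

```text
time: 37.1
tcp_pos: [0.6471, 0.172, 0.1726]
orientation: [0.0, -0.049, 0.999, -0.0]
ft_force: [-2.6, -1.5, 6.8]
opening: 0.253
gripper_force: 30.0
```

Call:
{"method": "drive_tool", "body": {
  "series": [
    [0, 0, -1, 0, 0, 0, 10],
    [0, 0, 0, 0, 0, 0, 10],
    [0, 0, 0, 0, 0, 0, 10]
  ]
}}

```text
time: 37.4
tcp_pos: [0.6472, 0.1721, 0.1726]
orientation: [0.001, -0.049, 0.999, -0.0]
ft_force: [-3.0, -2.7, 11.2]
opening: 0.256
gripper_force: 30.0
```

Call:
{"method": "drive_tool", "body": {
  "series": [
    [0, 0, -1, 0, 0, 0, 10],
    [0, 0, 0, 0, 0, 0, 10],
    [0, 0, 0, 0, 0, 0, 10]
  ]
}}

```text
time: 37.7
tcp_pos: [0.6474, 0.1721, 0.1725]
orientation: [0.001, -0.048, 0.999, -0.001]
ft_force: [-4.7, -3.1, 16.7]
opening: 0.258
gripper_force: 30.0
```

Nest 0's plunger bottomed out at 12 mm of travel with about 19 N, so the plate is clamped. On to nest 1.

Call:
{"method": "drive_tool", "body": {
  "series": [
    [0, 0, 10, 0, 0, 0, 10],
    [0, 0, 22, 0, 0, 0, 10],
    [-12, -18, 0, 0, 0, 0, 10],
    [-18, -28, 0, 0, 0, 0, 10],
    [-22, -32, 0, 0, 0, 0, 10],
    [-22, -32, 0, 0, 0, 0, 10],
    [-18, -28, 0, 0, 0, 0, 10],
    [-10, -16, 0, 0, 0, 0, 10],
    [-4.5, -9.3, 0, 0, 0, 0, 10],
    [0, 0, 0, 0, 0, 0, 10]
  ]
}}

```text
time: 38.7
tcp_pos: [0.5403, 0.0072, 0.201]
orientation: [-0.0, -0.048, 0.999, -0.0]
ft_force: [0.5, 0.0, -2.6]
opening: 0.258
gripper_force: 30.0
```

Call:
{"method": "drive_tool", "body": {
  "series": [
    [0, 0, -20, 0, 0, 0, 10],
    [0, 0, -30, 0, 0, 0, 10],
    [0, 0, -20, 0, 0, 0, 10],
    [0, 0, -6, 0, 0, 0, 10],
    [0, 0, 0, 0, 0, 0, 10],
    [0, 0, 0, 0, 0, 0, 10]
  ]
}}

```text
time: 39.3
tcp_pos: [0.5412, 0.0097, 0.1261]
orientation: [0.001, -0.049, 0.999, 0.0]
ft_force: [0.5, 0.2, -1.8]
opening: 0.256
gripper_force: 30.0
```

```bash
python3 - <<'E'
from h import *
st(); pf((648.4,27.6))
im=grab('top');g=grab('scene')
for p in plates(im): print('top',p)
for q in plates(g): print('s',q)
cv2.imwrite('pics/c8.png',cv2.resize(g['color'][150:290,140:320],None,fx=4,fy=4,interpolation=cv2.INTER_CUBIC))
E
```

```text
t 39.3 tcp [541.2   9.7 126.1] xang -174.38 tilt [0.001 0.001] F [ 0.5  0.2 -1.8] open 23.5 g 30.0 q7 0.91
pallet frame -108.4 -7.4
top (array([735.7, 479.1]), 186.6, 37.9, -0.1, 24.0)
top (array([638.4, 150.4]), 214.8, 114.2, -85.3, 24.0)
top (array([ 618. , -154.9]), 78.7, 54.8, 5.4, 24.0)
top (array([431.2, 468.8]), 98.1, 67.2, -1.2, 12.0)
```

View pics/c8.png

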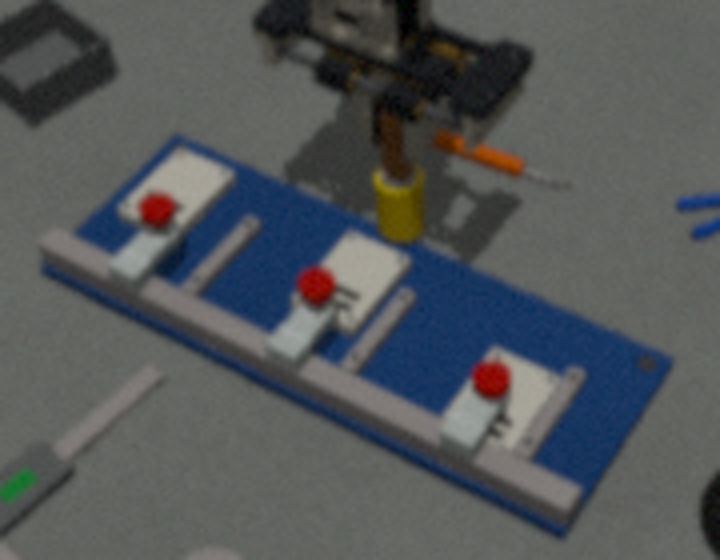

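The nest 2 plate was knocked about 27 mm in -y but is still flat on the pallet. Nest 0's plate looks home with its plunger down. Continuing with nest 1.

Call:
{"method": "drive_tool", "body": {
  "series": [
    [0, 0, -3.5, 0, 0, 0, 10],
    [5, 0.5, 0, 0, 0, 0, 10],
    [5, 0.5, 0, 0, 0, 0, 10],
    [5, 0.5, 0, 0, 0, 0, 10],
    [5, 0.5, 0, 0, 0, 0, 10],
    [5, 0.5, 0, 0, 0, 0, 10],
    [5, 0.5, 0, 0, 0, 0, 10],
    [5, 0.5, 0, 0, 0, 0, 10],
    [5, 0.5, 0, 0, 0, 0, 10],
    [4, 0.4, 0, 0, 0, 0, 10]
  ]
}}

```text
time: 40.4
tcp_pos: [0.585, 0.0132, 0.1217]
orientation: [0.0, -0.049, 0.999, 0.0]
ft_force: [-0.1, -0.4, -3.2]
opening: 0.257
gripper_force: 30.0
```

Call:
{"method": "drive_tool", "body": {
  "series": [
    [2, 0.2, 0, 0, 0, 0, 10],
    [1, 0.1, 0, 0, 0, 0, 10],
    [1, 0.1, 0, 0, 0, 0, 10],
    [1, 0.1, 0, 0, 0, 0, 10],
    [0, 0, 0, 0, 0, 0, 10],
    [0, 0, 0, 0, 0, 0, 10]
  ]
}}

```text
time: 41.0
tcp_pos: [0.5895, 0.0137, 0.1218]
orientation: [0.0, -0.049, 0.999, 0.0]
ft_force: [-0.0, -0.1, -2.8]
opening: 0.258
gripper_force: 30.0
```

Call:
{"method": "drive_tool", "body": {
  "series": [
    [1, 0.1, 0, 0, 0, 0, 10],
    [0, 0, 0, 0, 0, 0, 10],
    [0, 0, 0, 0, 0, 0, 10]
  ]
}}

```text
time: 41.3
tcp_pos: [0.5903, 0.0137, 0.1217]
orientation: [-0.0, -0.049, 0.999, -0.0]
ft_force: [-1.5, -0.1, -2.4]
opening: 0.258
gripper_force: 30.0
```

Call:
{"method": "drive_tool", "body": {
  "series": [
    [1, 0.1, 0, 0, 0, 0, 10],
    [0, 0, 0, 0, 0, 0, 10],
    [0, 0, 0, 0, 0, 0, 10]
  ]
}}

```text
time: 41.6
tcp_pos: [0.5909, 0.0138, 0.1216]
orientation: [-0.001, -0.049, 0.999, -0.0]
ft_force: [-3.0, -0.6, -0.8]
opening: 0.256
gripper_force: 30.0
```

Call:
{"method": "drive_tool", "body": {
  "series": [
    [-6, -0.6, 0, 0, 0, 0, 10],
    [-6, -0.6, 0, 0, 0, 0, 10],
    [1, -10, 0, 0, 0, 0, 10],
    [2, -20, 0, 0, 0, 0, 10],
    [2, -20, 0, 0, 0, 0, 10],
    [0.8, -9.7, 0, 0, 0, 0, 10],
    [0, 0, 0, 0, 0, 0, 10],
    [10, 1, 0, 0, 0, 0, 10],
    [15, 1.5, 0, 0, 0, 0, 10],
    [15, 1.5, 0, 0, 0, 0, 10]
  ]
}}

```text
time: 42.6
tcp_pos: [0.6264, -0.0413, 0.1221]
orientation: [0.0, -0.05, 0.999, 0.0]
ft_force: [1.1, -0.2, -1.5]
opening: 0.257
gripper_force: 30.0
```

Call:
{"method": "drive_tool", "body": {
  "series": [
    [15, 1.5, 0, 0, 0, 0, 10],
    [10, 1, 0, 0, 0, 0, 10],
    [5, 0.5, 0, 0, 0, 0, 10],
    [0, 0, 0, 0, 0, 0, 10],
    [-0.5, 5, 0, 0, 0, 0, 10],
    [-0.4, 4, 0, 0, 0, 0, 10],
    [-0.3, 3, 0, 0, 0, 0, 10],
    [-0.3, 3, 0, 0, 0, 0, 10],
    [0, 0, 0, 0, 0, 0, 10],
    [0, 0, 0, 0, 0, 0, 10]
  ]
}}

```text
time: 43.6
tcp_pos: [0.6537, -0.025, 0.1218]
orientation: [0.0, -0.049, 0.999, -0.0]
ft_force: [-0.2, -0.7, -2.5]
opening: 0.257
gripper_force: 30.0
```

```bash
python3 - <<'E'
from h import *
st(); pf((648.4,27.6))
E
```

```text
t 43.6 tcp [653.7 -25.  121.8] xang -174.42 tilt [ 0. -0.] F [-0.2 -0.7 -2.5] open 23.6 g 30.0 q7 1.04
pallet frame 0.2 -52.9
```

Call:
{"method": "drive_tool", "body": {
  "series": [
    [-0.2, 2, 0, 0, 0, 0, 10],
    [-0.2, 2, 0, 0, 0, 0, 10],
    [0, 0, 0, 0, 0, 0, 10],
    [0, 0, 0, 0, 0, 0, 10]
  ]
}}

```text
time: 44.0
tcp_pos: [0.6533, -0.0208, 0.1217]
orientation: [-0.0, -0.049, 0.999, 0.0]
ft_force: [0.7, 0.5, -3.4]
opening: 0.254
gripper_force: 30.0
```

Call:
{"method": "drive_tool", "body": {
  "series": [
    [-0.1, 1, 0, 0, 0, 0, 10],
    [0, 0, 0, 0, 0, 0, 10],
    [0, 0, 0, 0, 0, 0, 10]
  ]
}}

```text
time: 44.3
tcp_pos: [0.6533, -0.0199, 0.1217]
orientation: [0.0, -0.049, 0.999, 0.0]
ft_force: [1.0, -0.5, -2.5]
opening: 0.257
gripper_force: 30.0
```

Call:
{"method": "drive_tool", "body": {
  "series": [
    [-0.1, 1, 0, 0, 0, 0, 10],
    [0, 0, 0, 0, 0, 0, 10],
    [0, 0, 0, 0, 0, 0, 10]
  ]
}}

```text
time: 44.6
tcp_pos: [0.6533, -0.0191, 0.1218]
orientation: [0.0, -0.049, 0.999, -0.0]
ft_force: [0.6, -0.5, -2.5]
opening: 0.259
gripper_force: 30.0
```

Call:
{"method": "drive_tool", "body": {
  "series": [
    [-0.1, 1, 0, 0, 0, 0, 10],
    [0, 0, 0, 0, 0, 0, 10],
    [0, 0, 0, 0, 0, 0, 10]
  ]
}}

```text
time: 44.9
tcp_pos: [0.6533, -0.0187, 0.1218]
orientation: [0.0, -0.048, 0.999, -0.0]
ft_force: [1.4, -1.9, -2.2]
opening: 0.255
gripper_force: 30.0
```

Call:
{"method": "drive_tool", "body": {
  "series": [
    [-0.1, 1, 0, 0, 0, 0, 10],
    [-0.1, 0.6, 0, 0, 0, 0, 10],
    [0, 0, 0, 0, 0, 0, 10],
    [0, 0, 0, 0, 0, 0, 10]
  ]
}}

```text
time: 45.3
tcp_pos: [0.6532, -0.0182, 0.1219]
orientation: [0.0, -0.048, 0.999, -0.001]
ft_force: [1.5, -5.8, -0.7]
opening: 0.257
gripper_force: 30.0
```

Call:
{"method": "drive_tool", "body": {
  "series": [
    [0.6, -6, 0, 0, 0, 0, 10],
    [0.6, -6, 0, 0, 0, 0, 10],
    [-10, -1, 0, 0, 0, 0, 10],
    [-15, -1.5, 0, 0, 0, 0, 10],
    [-20, -2, 0, 0, 0, 0, 10],
    [-20, -2, 0, 0, 0, 0, 10],
    [-10, -1, 0, 0, 0, 0, 10],
    [0, 0, 0, 0, 0, 0, 10],
    [-1, 10, 0, 0, 0, 0, 10],
    [-2, 20, 0, 0, 0, 0, 10]
  ]
}}

```text
time: 46.3
tcp_pos: [0.5773, -0.0068, 0.1217]
orientation: [0.001, -0.047, 0.999, -0.0]
ft_force: [0.7, -0.5, -1.4]
opening: 0.256
gripper_force: 30.0
```

Call:
{"method": "drive_tool", "body": {
  "series": [
    [-2, 20, 0, 0, 0, 0, 10],
    [-0.8, 8, 0, 0, 0, 0, 10],
    [0, 0, 0, 0, 0, 0, 10],
    [5, 0.5, 0, 0, 0, 0, 10],
    [4, 0.4, 0, 0, 0, 0, 10],
    [2, 0.2, 0, 0, 0, 0, 10],
    [1, 0.1, 0, 0, 0, 0, 10],
    [1, 0.1, 0, 0, 0, 0, 10],
    [0, 0, 0, 0, 0, 0, 10],
    [0, 0, 0, 0, 0, 0, 10]
  ]
}}

```text
time: 47.3
tcp_pos: [0.5862, 0.0233, 0.1217]
orientation: [-0.0, -0.049, 0.999, -0.0]
ft_force: [0.0, -0.1, -1.7]
opening: 0.256
gripper_force: 30.0
```

```bash
python3 - <<'E'
from h import *
st(); pf((648.4,27.6))
E
```

```text
t 47.3 tcp [586.2  23.3 121.7] xang -174.43 tilt [-0. -0.] F [ 0.  -0.1 -1.7] open 23.5 g 30.0 q7 0.91
pallet frame -62.4 1.8
```

Expected contact is at x ≈ 589–590.

Call:
{"method": "drive_tool", "body": {
  "series": [
    [1, 0.1, 0, 0, 0, 0, 10],
    [1, 0.1, 0, 0, 0, 0, 10],
    [1, 0.1, 0, 0, 0, 0, 10],
    [0, 0, 0, 0, 0, 0, 10],
    [0, 0, 0, 0, 0, 0, 10]
  ]
}}

```text
time: 47.8
tcp_pos: [0.5893, 0.0237, 0.1217]
orientation: [0.0, -0.049, 0.999, 0.0]
ft_force: [0.8, -0.9, -1.6]
opening: 0.258
gripper_force: 30.0
```

Call:
{"method": "drive_tool", "body": {
  "series": [
    [1, 0.1, 0, 0, 0, 0, 10],
    [0, 0, 0, 0, 0, 0, 10],
    [0, 0, 0, 0, 0, 0, 10]
  ]
}}

```text
time: 48.1
tcp_pos: [0.5899, 0.0238, 0.1216]
orientation: [-0.0, -0.049, 0.999, -0.0]
ft_force: [-1.5, 0.1, -1.9]
opening: 0.255
gripper_force: 30.0
```

Call:
{"method": "drive_tool", "body": {
  "series": [
    [1, 0.1, 0, 0, 0, 0, 10],
    [0, 0, 0, 0, 0, 0, 10],
    [0, 0, 0, 0, 0, 0, 10]
  ]
}}

```text
time: 48.4
tcp_pos: [0.5906, 0.0239, 0.1216]
orientation: [-0.001, -0.049, 0.999, -0.0]
ft_force: [-4.1, -1.4, -0.0]
opening: 0.256
gripper_force: 30.0
```

Call:
{"method": "drive_tool", "body": {
  "series": [
    [0.6, 0.1, 0, 0, 0, 0, 10],
    [0, 0, 0, 0, 0, 0, 10],
    [0, 0, 0, 0, 0, 0, 10]
  ]
}}

```text
time: 48.7
tcp_pos: [0.5911, 0.0239, 0.1215]
orientation: [-0.001, -0.049, 0.999, -0.0]
ft_force: [-5.7, -0.6, 0.6]
opening: 0.26
gripper_force: 30.0
```

Call:
{"method": "drive_tool", "body": {
  "series": [
    [-6, -0.6, 0, 0, 0, 0, 10],
    [-6, -0.6, 10, 0, 0, 0, 10],
    [0, 0, 28, 0, 0, 0, 10],
    [0, 0, 30, 0, 0, 0, 10],
    [0, 0, 10.5, 0, 0, 0, 10],
    [15, 1.1, 0, 0, 0, 0, 10],
    [25, 2, 0, 0, 0, 0, 10],
    [25, 2, 0, 0, 0, 0, 10],
    [11.2, 0.7, 0, 0, 0, 0, 10],
    [5, 0.3, 0, 0, 0, 0, 10]
  ]
}}

```text
time: 49.7
tcp_pos: [0.6621, 0.0289, 0.1998]
orientation: [0.0, -0.048, 0.999, 0.0]
ft_force: [-1.6, -0.6, -3.0]
opening: 0.254
gripper_force: 30.0
```

Call:
{"method": "drive_tool", "body": {
  "series": [
    [0, 0, 0, 0, 0, 0, 10],
    [0, 0, 0, 0, 0, 0, 10],
    [0, 0, 0, 0, 0, 0, 10]
  ]
}}

```text
time: 50.0
tcp_pos: [0.6604, 0.0288, 0.2002]
orientation: [-0.0, -0.049, 0.999, -0.0]
ft_force: [0.9, -0.4, -2.7]
opening: 0.253
gripper_force: 30.0
```

```bash
python3 - <<'E'
from h import *
st(); pf((648.4,27.6))
E
```

```text
t 50.0 tcp [660.4  28.8 200.2] xang -174.4 tilt [-0. -0.] F [ 0.9 -0.4 -2.7] open 23.3 g 30.0 q7 1.02
pallet frame 12.0 -0.0
```

Call:
{"method": "drive_tool", "body": {
  "series": [
    [0, 0, -8, 0, 0, 0, 10],
    [0, 0, -6, 0, 0, 0, 10],
    [0, 0, -2, 0, 0, 0, 10],
    [0, 0, -2, 0, 0, 0, 10],
    [0, 0, -2, 0, 0, 0, 10],
    [0, 0, -2, 0, 0, 0, 10],
    [0, 0, -2, 0, 0, 0, 10],
    [0, 0, -2, 0, 0, 0, 10],
    [0, 0, -2, 0, 0, 0, 10],
    [0, 0, 0, 0, 0, 0, 10]
  ]
}}

```text
time: 51.0
tcp_pos: [0.661, 0.0287, 0.1733]
orientation: [0.0, -0.049, 0.999, -0.0]
ft_force: [-3.0, -1.2, 5.9]
opening: 0.26
gripper_force: 30.0
```

Call:
{"method": "drive_tool", "body": {
  "series": [
    [0, 0, -1, 0, 0, 0, 10],
    [0, 0, -1, 0, 0, 0, 10],
    [0, 0, 0, 0, 0, 0, 10]
  ]
}}

```text
time: 51.3
tcp_pos: [0.6613, 0.0288, 0.1726]
orientation: [0.0, -0.048, 0.999, -0.001]
ft_force: [-4.2, -2.5, 11.9]
opening: 0.256
gripper_force: 30.0
```

Call:
{"method": "drive_tool", "body": {
  "series": [
    [0, 0, -1, 0, 0, 0, 10],
    [0, 0, 0, 0, 0, 0, 10],
    [0, 0, 0, 0, 0, 0, 10]
  ]
}}

```text
time: 51.6
tcp_pos: [0.6616, 0.0289, 0.1725]
orientation: [0.001, -0.048, 0.999, -0.001]
ft_force: [-5.1, -2.2, 16.1]
opening: 0.252
gripper_force: 30.0
```

Call:
{"method": "drive_tool", "body": {
  "series": [
    [0, 0, 10, 0, 0, 0, 10],
    [0, 0, 21, 0, 0, 0, 10],
    [-12, -20, 0, 0, 0, 0, 10],
    [-18, -32, 0, 0, 0, 0, 10],
    [-22, -40, 0, 0, 0, 0, 10],
    [-22, -40, 0, 0, 0, 0, 10],
    [-18, -32, 0, 0, 0, 0, 10],
    [-10, -16, 0, 0, 0, 0, 10],
    [-5.1, -10.3, 0, 0, 0, 0, 10],
    [0, 0, 0, 0, 0, 0, 10]
  ]
}}

```text
time: 52.6
tcp_pos: [0.5538, -0.1632, 0.2007]
orientation: [0.0, -0.047, 0.999, -0.0]
ft_force: [0.1, -0.4, -2.7]
opening: 0.258
gripper_force: 30.0
```

Call:
{"method": "drive_tool", "body": {
  "series": [
    [0, 0, -20, 0, 0, 0, 10],
    [0, 0, -30, 0, 0, 0, 10],
    [0, 0, -20, 0, 0, 0, 10],
    [0, 0, -7, 0, 0, 0, 10],
    [0, 0, 0, 0, 0, 0, 10],
    [0, 0, 0, 0, 0, 0, 10]
  ]
}}

```text
time: 53.2
tcp_pos: [0.5548, -0.1605, 0.1238]
orientation: [0.001, -0.049, 0.999, 0.0]
ft_force: [1.1, 0.6, -1.9]
opening: 0.254
gripper_force: 30.0
```

```bash
python3 - <<'E'
from h import *
st(); pf((662.4,-115.7))
im=grab('top');g=grab('scene')
for p in plates(im): print('top',p)
cv2.imwrite('pics/c9.png',cv2.resize(g['color'][150:290,140:320],None,fx=4,fy=4,interpolation=cv2.INTER_CUBIC))
E
```

```text
t 53.2 tcp [ 554.8 -160.5  123.8] xang -174.36 tilt [0.001 0.001] F [ 1.1  0.6 -1.9] open 23.3 g 30.0 q7 1.22
pallet frame -111.4 -34.2
top (array([737.3, 479.3]), 190.0, 38.2, -0.1, 24.0)
top (array([646.3,  78.1]), 358.6, 114.6, -84.5, 24.0)
top (array([ 631.3, -153.3]), 57.6, 50.7, -80.0, 24.0)
top (array([431.9, 467.9]), 97.8, 65.3, 1.1, 12.0)
```

View pics/c9.png

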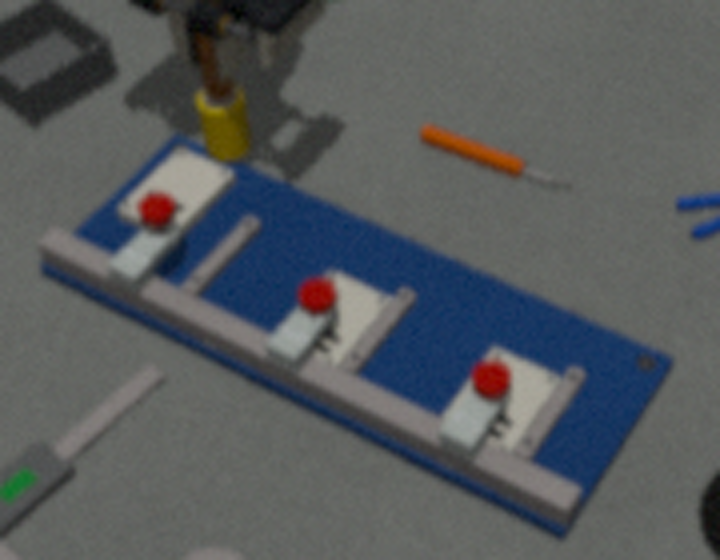

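Nests 0 and 1 look home and clamped. The nest 2 plate is still displaced in -y, with the mallet centred on its front edge.

Call:
{"method": "drive_tool", "body": {
  "series": [
    [0, 0, -1.8, 0, 0, 0, 10],
    [5, 0.5, 0, 0, 0, 0, 10],
    [5, 0.5, 0, 0, 0, 0, 10],
    [5, 0.5, 0, 0, 0, 0, 10],
    [5, 0.5, 0, 0, 0, 0, 10],
    [5, 0.5, 0, 0, 0, 0, 10],
    [5, 0.5, 0, 0, 0, 0, 10],
    [6, 0.6, 0, 0, 0, 0, 10],
    [6, 0.6, 0, 0, 0, 0, 10],
    [4, 0.4, 0, 0, 0, 0, 10]
  ]
}}

```text
time: 54.3
tcp_pos: [0.6007, -0.1567, 0.1214]
orientation: [0.0, -0.049, 0.999, 0.0]
ft_force: [-0.9, 0.3, -2.9]
opening: 0.257
gripper_force: 30.0
```

Call:
{"method": "drive_tool", "body": {
  "series": [
    [2, 0.2, 0, 0, 0, 0, 10],
    [1, 0.1, 0, 0, 0, 0, 10],
    [1, 0.1, 0, 0, 0, 0, 10],
    [0, 0, 0, 0, 0, 0, 10],
    [0, 0, 0, 0, 0, 0, 10]
  ]
}}

```text
time: 54.8
tcp_pos: [0.604, -0.1565, 0.1214]
orientation: [0.0, -0.049, 0.999, -0.0]
ft_force: [0.4, 0.3, -3.1]
opening: 0.256
gripper_force: 30.0
```

Call:
{"method": "drive_tool", "body": {
  "series": [
    [1, 0.1, 0, 0, 0, 0, 10],
    [0, 0, 0, 0, 0, 0, 10],
    [0, 0, 0, 0, 0, 0, 10]
  ]
}}

```text
time: 55.1
tcp_pos: [0.605, -0.1564, 0.1215]
orientation: [0.0, -0.049, 0.999, -0.0]
ft_force: [0.5, 0.3, -2.0]
opening: 0.255
gripper_force: 30.0
```

Call:
{"method": "drive_tool", "body": {
  "series": [
    [1, 0.1, 0, 0, 0, 0, 10],
    [0, 0, 0, 0, 0, 0, 10],
    [0, 0, 0, 0, 0, 0, 10]
  ]
}}

```text
time: 55.4
tcp_pos: [0.6061, -0.1562, 0.1215]
orientation: [0.0, -0.049, 0.999, 0.0]
ft_force: [-0.5, -0.0, -2.5]
opening: 0.257
gripper_force: 30.0
```

Call:
{"method": "drive_tool", "body": {
  "series": [
    [1, 0.1, 0, 0, 0, 0, 10],
    [0, 0, 0, 0, 0, 0, 10],
    [0, 0, 0, 0, 0, 0, 10]
  ]
}}

```text
time: 55.7
tcp_pos: [0.6068, -0.1561, 0.1214]
orientation: [-0.0, -0.049, 0.999, -0.0]
ft_force: [-1.6, -0.9, -1.0]
opening: 0.255
gripper_force: 30.0
```

Call:
{"method": "drive_tool", "body": {
  "series": [
    [1, 0.1, 0, 0, 0, 0, 10],
    [0, 0, 0, 0, 0, 0, 10],
    [0, 0, 0, 0, 0, 0, 10]
  ]
}}

```text
time: 56.0
tcp_pos: [0.6075, -0.1561, 0.1213]
orientation: [-0.001, -0.049, 0.999, -0.0]
ft_force: [-2.9, -0.6, -0.2]
opening: 0.254
gripper_force: 30.0
```

Call:
{"method": "drive_tool", "body": {
  "series": [
    [1, 0.1, 0, 0, 0, 0, 10],
    [0, 0, 0, 0, 0, 0, 10],
    [0, 0, 0, 0, 0, 0, 10]
  ]
}}

```text
time: 56.3
tcp_pos: [0.608, -0.1561, 0.1212]
orientation: [-0.001, -0.049, 0.999, -0.0]
ft_force: [-4.5, 0.0, 1.6]
opening: 0.26
gripper_force: 30.0
```

Call:
{"method": "drive_tool", "body": {
  "series": [
    [-6, -0.6, 0, 0, 0, 0, 10],
    [-6, -0.6, 0, 0, 0, 0, 10],
    [1, -10, 0, 0, 0, 0, 10],
    [2, -20, 0, 0, 0, 0, 10],
    [2, -20, 0, 0, 0, 0, 10],
    [0.7, -9, 0, 0, 0, 0, 10],
    [0, 0, 0, 0, 0, 0, 10],
    [10, 1, 0, 0, 0, 0, 10],
    [15, 1.5, 0, 0, 0, 0, 10],
    [15, 1.5, 0, 0, 0, 0, 10]
  ]
}}

```text
time: 57.3
tcp_pos: [0.6439, -0.2102, 0.1217]
orientation: [0.0, -0.05, 0.999, 0.0]
ft_force: [0.1, 0.4, -2.9]
opening: 0.256
gripper_force: 30.0
```

Call:
{"method": "drive_tool", "body": {
  "series": [
    [15, 1.5, 0, 0, 0, 0, 10],
    [10, 1, 0, 0, 0, 0, 10],
    [5, 0.5, 0, 0, 0, 0, 10],
    [0, 0, 0, 0, 0, 0, 10],
    [-0.5, 5, 0, 0, 0, 0, 10],
    [-0.5, 5, 0, 0, 0, 0, 10],
    [-0.5, 5, 0, 0, 0, 0, 10],
    [-0.5, 5, 0, 0, 0, 0, 10],
    [0, 0, 0, 0, 0, 0, 10],
    [0, 0, 0, 0, 0, 0, 10]
  ]
}}

```text
time: 58.3
tcp_pos: [0.6707, -0.1889, 0.1216]
orientation: [0.0, -0.049, 0.999, -0.0]
ft_force: [0.7, 0.0, -2.2]
opening: 0.255
gripper_force: 30.0
```

```bash
python3 - <<'E'
from h import *
st(); pf((662.4,-115.7))
for p in plates(grab('top')): print('top',p)
E
```

```text
t 58.3 tcp [ 670.7 -188.9  121.6] xang -174.4 tilt [ 0. -0.] F [ 0.7  0.  -2.2] open 23.4 g 30.0 q7 1.32
pallet frame 1.1 -73.7
top (array([735.6, 479.2]), 186.8, 38.1, -0.6, 24.0)
top (array([646.1,  78.3]), 358.9, 114.7, -84.6, 24.0)
top (array([431.2, 468.7]), 98.1, 67.3, -1.2, 12.0)
```

Now 24 mm more, then single millimetres.

Call:
{"method": "drive_tool", "body": {
  "series": [
    [-0.5, 5, 0, 0, 0, 0, 10],
    [-0.5, 5, 0, 0, 0, 0, 10],
    [-0.5, 5, 0, 0, 0, 0, 10],
    [-0.4, 4, 0, 0, 0, 0, 10],
    [-0.2, 2, 0, 0, 0, 0, 10],
    [-0.2, 2, 0, 0, 0, 0, 10],
    [-0.1, 1, 0, 0, 0, 0, 10],
    [0, 0, 0, 0, 0, 0, 10],
    [0, 0, 0, 0, 0, 0, 10]
  ]
}}

```text
time: 59.25
tcp_pos: [0.6683, -0.1651, 0.1214]
orientation: [-0.0, -0.049, 0.999, 0.0]
ft_force: [0.0, -0.1, -3.0]
opening: 0.25
gripper_force: 30.0
```

Call:
{"method": "drive_tool", "body": {
  "series": [
    [-0.1, 1, 0, 0, 0, 0, 10],
    [0, 0, 0, 0, 0, 0, 10],
    [0, 0, 0, 0, 0, 0, 10]
  ]
}}

```text
time: 59.55
tcp_pos: [0.6682, -0.1641, 0.1214]
orientation: [-0.0, -0.049, 0.999, 0.0]
ft_force: [-0.1, 0.1, -2.0]
opening: 0.257
gripper_force: 30.0
```

Call:
{"method": "drive_tool", "body": {
  "series": [
    [-0.1, 1, 0, 0, 0, 0, 10],
    [0, 0, 0, 0, 0, 0, 10],
    [0, 0, 0, 0, 0, 0, 10]
  ]
}}

```text
time: 59.85
tcp_pos: [0.6681, -0.163, 0.1214]
orientation: [-0.0, -0.049, 0.999, 0.0]
ft_force: [0.7, 0.2, -2.5]
opening: 0.256
gripper_force: 30.0
```

Call:
{"method": "drive_tool", "body": {
  "series": [
    [-0.1, 1, 0, 0, 0, 0, 10],
    [0, 0, 0, 0, 0, 0, 10],
    [0, 0, 0, 0, 0, 0, 10]
  ]
}}

```text
time: 60.15
tcp_pos: [0.6679, -0.1625, 0.1214]
orientation: [-0.0, -0.048, 0.999, -0.0]
ft_force: [0.0, -1.8, -0.9]
opening: 0.258
gripper_force: 30.0
```

Call:
{"method": "drive_tool", "body": {
  "series": [
    [-0.1, 1, 0, 0, 0, 0, 10],
    [-0.1, 0.6, 0, 0, 0, 0, 10],
    [0, 0, 0, 0, 0, 0, 10],
    [0, 0, 0, 0, 0, 0, 10]
  ]
}}

```text
time: 60.55
tcp_pos: [0.6677, -0.1618, 0.1215]
orientation: [-0.0, -0.048, 0.999, -0.001]
ft_force: [-1.1, -5.0, -1.8]
opening: 0.255
gripper_force: 30.0
```

Call:
{"method": "drive_tool", "body": {
  "series": [
    [0.6, -6, 0, 0, 0, 0, 10],
    [0.6, -6, 0, 0, 0, 0, 10],
    [-10, -1, 0, 0, 0, 0, 10],
    [-15, -1.5, 0, 0, 0, 0, 10],
    [-20, -2, 0, 0, 0, 0, 10],
    [-20, -2, 0, 0, 0, 0, 10],
    [-10, -1, 0, 0, 0, 0, 10],
    [0, 0, 0, 0, 0, 0, 10],
    [-1, 10, 0, 0, 0, 0, 10],
    [-2, 20, 0, 0, 0, 0, 10]
  ]
}}

```text
time: 61.55
tcp_pos: [0.5921, -0.1508, 0.1215]
orientation: [0.001, -0.047, 0.999, 0.0]
ft_force: [0.9, 0.5, -2.2]
opening: 0.253
gripper_force: 30.0
```

Call:
{"method": "drive_tool", "body": {
  "series": [
    [-2, 20, 0, 0, 0, 0, 10],
    [-0.8, 8, 0, 0, 0, 0, 10],
    [0, 0, 0, 0, 0, 0, 10],
    [5, 0.5, 0, 0, 0, 0, 10],
    [4, 0.4, 0, 0, 0, 0, 10],
    [2, 0.2, 0, 0, 0, 0, 10],
    [1, 0.1, 0, 0, 0, 0, 10],
    [1, 0.1, 0, 0, 0, 0, 10],
    [0, 0, 0, 0, 0, 0, 10],
    [0, 0, 0, 0, 0, 0, 10]
  ]
}}

```text
time: 62.55
tcp_pos: [0.6011, -0.1208, 0.1214]
orientation: [-0.0, -0.049, 0.999, 0.0]
ft_force: [0.1, -0.3, -3.3]
opening: 0.255
gripper_force: 30.0
```

```bash
python3 - <<'E'
from h import *
st(); pf((662.4,-115.7))
E
```

```text
t 62.5 tcp [ 601.1 -120.8  121.4] xang -174.43 tilt [-0.  0.] F [ 0.1 -0.3 -3.3] open 23.4 g 30.0 q7 1.16
pallet frame -61.5 0.9
```

Call:
{"method": "drive_tool", "body": {
  "series": [
    [1, 0.1, 0, 0, 0, 0, 10],
    [1, 0.1, 0, 0, 0, 0, 10],
    [0, 0, 0, 0, 0, 0, 10],
    [0, 0, 0, 0, 0, 0, 10]
  ]
}}

```text
time: 62.95
tcp_pos: [0.6032, -0.1205, 0.1214]
orientation: [-0.0, -0.049, 0.999, -0.0]
ft_force: [-0.4, 0.3, -3.3]
opening: 0.257
gripper_force: 30.0
```

Call:
{"method": "drive_tool", "body": {
  "series": [
    [1, 0.1, 0, 0, 0, 0, 10],
    [0, 0, 0, 0, 0, 0, 10],
    [0, 0, 0, 0, 0, 0, 10]
  ]
}}

```text
time: 63.25
tcp_pos: [0.6041, -0.1204, 0.1214]
orientation: [-0.0, -0.049, 0.999, -0.0]
ft_force: [0.3, 0.3, -2.8]
opening: 0.255
gripper_force: 30.0
```

Call:
{"method": "drive_tool", "body": {
  "series": [
    [1, 0.1, 0, 0, 0, 0, 10],
    [0, 0, 0, 0, 0, 0, 10],
    [0, 0, 0, 0, 0, 0, 10]
  ]
}}

```text
time: 63.55
tcp_pos: [0.6047, -0.1204, 0.1213]
orientation: [-0.001, -0.049, 0.999, -0.0]
ft_force: [-2.6, -0.7, -0.2]
opening: 0.257
gripper_force: 30.0
```

Call:
{"method": "drive_tool", "body": {
  "series": [
    [1, 0.1, 0, 0, 0, 0, 10],
    [0, 0, 0, 0, 0, 0, 10],
    [0, 0, 0, 0, 0, 0, 10]
  ]
}}

```text
time: 63.85
tcp_pos: [0.6052, -0.1203, 0.1212]
orientation: [-0.001, -0.049, 0.999, -0.0]
ft_force: [-5.4, 0.2, 1.1]
opening: 0.252
gripper_force: 30.0
```

Call:
{"method": "drive_tool", "body": {
  "series": [
    [-6, -0.6, 0, 0, 0, 0, 10],
    [-6, -0.6, 10, 0, 0, 0, 10],
    [0, 0, 28, 0, 0, 0, 10],
    [0, 0, 30, 0, 0, 0, 10],
    [0, 0, 10.5, 0, 0, 0, 10],
    [15, 1.3, 0, 0, 0, 0, 10],
    [25, 2.2, 0, 0, 0, 0, 10],
    [25, 2.2, 0, 0, 0, 0, 10],
    [10.8, 1, 0, 0, 0, 0, 10],
    [5, 0.3, 0, 0, 0, 0, 10]
  ]
}}

```text
time: 64.85
tcp_pos: [0.6756, -0.1138, 0.1995]
orientation: [0.0, -0.049, 0.999, 0.0]
ft_force: [-0.6, 0.3, -3.8]
opening: 0.252
gripper_force: 30.0
```

Call:
{"method": "drive_tool", "body": {
  "series": [
    [0, 0, 0, 0, 0, 0, 10],
    [0, 0, 0, 0, 0, 0, 10],
    [0, 0, 0, 0, 0, 0, 10]
  ]
}}

```text
time: 65.15
tcp_pos: [0.6742, -0.1148, 0.1999]
orientation: [-0.0, -0.049, 0.999, -0.0]
ft_force: [-0.0, 0.3, -2.6]
opening: 0.254
gripper_force: 30.0
```

```bash
python3 - <<'E'
from h import *
st(); pf((662.4,-115.7))
E
```

```text
t 65.2 tcp [ 674.2 -114.8  199.9] xang -174.43 tilt [-0.001 -0.   ] F [-0.   0.3 -2.6] open 23.3 g 30.0 q7 1.24
pallet frame 11.8 -0.2
```

Call:
{"method": "drive_tool", "body": {
  "series": [
    [0, 0, -8, 0, 0, 0, 10],
    [0, 0, -6, 0, 0, 0, 10],
    [0, 0, -2, 0, 0, 0, 10],
    [0, 0, -2, 0, 0, 0, 10],
    [0, 0, -2, 0, 0, 0, 10],
    [0, 0, -2, 0, 0, 0, 10],
    [0, 0, -2, 0, 0, 0, 10],
    [0, 0, -2, 0, 0, 0, 10],
    [0, 0, -2, 0, 0, 0, 10],
    [0, 0, 0, 0, 0, 0, 10]
  ]
}}

```text
time: 66.15
tcp_pos: [0.6749, -0.1147, 0.1731]
orientation: [0.0, -0.048, 0.999, -0.0]
ft_force: [-2.4, -1.8, 6.7]
opening: 0.255
gripper_force: 30.0
```

Call:
{"method": "drive_tool", "body": {
  "series": [
    [0, 0, -1, 0, 0, 0, 10],
    [0, 0, -1, 0, 0, 0, 10],
    [0, 0, 0, 0, 0, 0, 10]
  ]
}}

```text
time: 66.45
tcp_pos: [0.6752, -0.1146, 0.1725]
orientation: [0.0, -0.048, 0.999, -0.001]
ft_force: [-4.9, -1.2, 12.4]
opening: 0.256
gripper_force: 30.0
```

Call:
{"method": "drive_tool", "body": {
  "series": [
    [0, 0, -1, 0, 0, 0, 10],
    [0, 0, 0, 0, 0, 0, 10],
    [0, 0, 0, 0, 0, 0, 10]
  ]
}}

```text
time: 66.75
tcp_pos: [0.6756, -0.1146, 0.1725]
orientation: [0.001, -0.048, 0.999, -0.001]
ft_force: [-4.6, -1.5, 15.8]
opening: 0.255
gripper_force: 30.0
```

All three plungers bottomed. Now the mallet goes to its pad.

Call:
{"method": "drive_tool", "body": {
  "series": [
    [0, 0, 10, 0, 0, 0, 10],
    [0, 0, 21, 0, 0, 0, 10],
    [-5, 20, 0, 0, 0, 0, 10],
    [-8, 35, 0, 0, 0, 0, 10],
    [-8, 40, 0, 0, 0, 0, 10],
    [-8, 40, 0, 0, 0, 0, 10],
    [-8, 40, 0, 0, 0, 0, 10],
    [-8, 40, 0, 0, 0, 0, 10],
    [-8, 40, 0, 0, 0, 0, 10],
    [-8, 40, 0, 0, 0, 0, 10]
  ]
}}

```text
time: 67.75
tcp_pos: [0.6137, 0.1823, 0.2009]
orientation: [0.0, -0.049, 0.999, 0.0]
ft_force: [0.6, 0.3, -2.9]
opening: 0.261
gripper_force: 30.0
```

Call:
{"method": "drive_tool", "body": {
  "series": [
    [-6, 40, 0, 0, 0, 0, 10],
    [-6, 40, 0, 0, 0, 0, 10],
    [-4, 40, 0, 0, 0, 0, 10],
    [-4, 40, 0, 0, 0, 0, 10],
    [0, 20, 0, 0, 0, 0, 10],
    [0, 6.8, 0, 0, 0, 0, 10],
    [0, 0, 0, 0, 0, 0, 10],
    [0, 0, 0, 0, 0, 0, 10],
    [0, 0, 0, 0, 0, 0, 10],
    [0, 0, 0, 0, 0, 0, 10]
  ]
}}

```text
time: 68.75
tcp_pos: [0.5949, 0.3656, 0.1999]
orientation: [0.0, -0.047, 0.999, -0.0]
ft_force: [0.2, 0.2, -3.3]
opening: 0.255
gripper_force: 30.0
```

```bash
python3 - <<'E'
from h import *
st()
E
```

```text
t 68.8 tcp [594.9 365.6 199.9] xang -174.56 tilt [ 0.    -0.001] F [ 0.2  0.2 -3.3] open 23.4 g 30.0 q7 0.55
```

Call:
{"method": "drive_tool", "body": {
  "series": [
    [-2, 1, -20, 0, 0, 0, 10],
    [0, 0, -30, 0, 0, 0, 10],
    [0, 0, -25, 0, 0, 0, 10],
    [0, 0, -10, 0, 0, 0, 10],
    [0, 0, -3, 0, 0, 0, 10],
    [0, 0, 0, 0, 0, 0, 10],
    [0, 0, 0, 0, 0, 0, 10]
  ]
}}

```text
time: 69.45
tcp_pos: [0.5924, 0.369, 0.113]
orientation: [0.001, -0.049, 0.999, 0.001]
ft_force: [-0.2, 0.8, -1.5]
opening: 0.255
gripper_force: 30.0
```

Call:
{"method": "drive_tool", "body": {
  "series": [
    [0, 0, -1, 0, 0, 0, 10],
    [0, 0, 0, 0, 0, 0, 10],
    [0, 0, 0, 0, 0, 0, 10]
  ]
}}

```text
time: 69.75
tcp_pos: [0.5922, 0.3685, 0.1114]
orientation: [0.0, -0.049, 0.999, 0.0]
ft_force: [-0.9, -0.3, -2.4]
opening: 0.256
gripper_force: 30.0
```

Call:
{"method": "drive_tool", "body": {
  "series": [
    [0, 0, -1, 0, 0, 0, 10],
    [0, 0, 0, 0, 0, 0, 10],
    [0, 0, 0, 0, 0, 0, 10]
  ]
}}

```text
time: 70.05
tcp_pos: [0.5919, 0.3684, 0.1099]
orientation: [-0.0, -0.049, 0.999, 0.0]
ft_force: [-0.7, -0.2, -2.8]
opening: 0.254
gripper_force: 30.0
```

Call:
{"method": "drive_tool", "body": {
  "series": [
    [0, 0, -0.6, 0, 0, 0, 10],
    [0, 0, 0, 0, 0, 0, 10],
    [0, 0, 0, 0, 0, 0, 10]
  ]
}}

```text
time: 70.35
tcp_pos: [0.592, 0.3685, 0.1097]
orientation: [0.0, -0.049, 0.999, 0.0]
ft_force: [-0.5, -1.4, -0.1]
opening: 0.26
gripper_force: 30.0
```

Call:
{"method": "drive_tool", "body": {
  "series": [
    [0, 0, -0.5, 0, 0, 0, 10],
    [0, 0, 0, 0, 0, 0, 10],
    [0, 0, 0, 0, 0, 0, 10]
  ]
}}

```text
time: 70.65
tcp_pos: [0.5921, 0.3686, 0.1096]
orientation: [0.0, -0.049, 0.999, 0.0]
ft_force: [-1.4, -1.3, 5.2]
opening: 0.259
gripper_force: 30.0
```

Call:
{"method": "drive_tool", "body": {
  "series": [
    [0, 0, 0.5, 0, 0, 0, 24],
    [0, 0, 0, 0, 0, 0, 30],
    [0, 0, 0, 0, 0, 0, 45],
    [0, 0, 0, 0, 0, 0, 70],
    [0, 0, 0, 0, 0, 0, 91],
    [0, 0, 0, 0, 0, 0, 91],
    [0, 0, 5, 0, 0, 0, 91],
    [0, 0, 20, 0, 0, 0, 91],
    [0, 0, 30, 0, 0, 0, 91],
    [0, 0, 40, 0, 0, 0, 91]
  ]
}}

```text
time: 71.65
tcp_pos: [0.5914, 0.3679, 0.2053]
orientation: [-0.001, -0.049, 0.999, -0.0]
ft_force: [0.2, 0.5, -0.2]
opening: 0.964
gripper_force: 0.0
```

Call:
{"method": "drive_tool", "body": {
  "series": [
    [0, 0, 30, 0, 0, 0, 91],
    [-10, -10, 20, 0, 0, 0, 91],
    [-20, -10, 0, 0, 0, 0, 91],
    [-30, -20, 0, 0, 0, 0, 91],
    [-30, -20, 0, 0, 0, 0, 91],
    [-20, -10, 0, 0, 0, 0, 91],
    [-10, -5, 0, 0, 0, 0, 91],
    [0, 0, 0, 0, 0, 0, 91],
    [0, 0, 0, 0, 0, 0, 91]
  ]
}}

```text
time: 72.55
tcp_pos: [0.4732, 0.2938, 0.2553]
orientation: [0.001, -0.048, 0.999, 0.0]
ft_force: [0.3, -0.3, 0.5]
opening: 0.994
gripper_force: 0.0
```

```bash
python3 - <<'E'
from h import *
st()
im=grab('top');g=grab('scene')
for n,i in (('top',im),('scene',g)):
    Wi=world(i); hs=cv2.cvtColor(i['color'],cv2.COLOR_BGR2HSV); h,s,v=hs[...,0],hs[...,1],hs[...,2]
    for q in cc(((h<6)|(h>174))&(s>150)&(v>90)&(Wi[...,0]>.5),20): print(n,'red',(np.percentile(Wi[q],50,axis=0)*1000).round(1))
    for q in cc((h>20)&(h<34)&(s>150)&(v>80)&(Wi[...,0]>.5),15): print(n,'yellow',(Wi[q].mean(0)*1000).round(),(Wi[q][:,2].max()*1000).round())
cv2.imwrite('pics/d1.png',np.hstack([cv2.resize(im['color'][100:260,120:350],None,fx=1.7,fy=1.9),cv2.resize(g['color'][150:310,150:370],None,fx=1.8,fy=1.9,interpolation=cv2.INTER_CUBIC)]))
E
```

```text
t 72.5 tcp [473.2 293.8 255.3] xang -174.46 tilt [0.002 0.001] F [ 0.3 -0.3  0.5] open 91.2 g 0.0 q7 0.51
top red [ 670.2 -113.2   67.2]
top red [656.3  29.5  67.2]
top red [643.3 172.3  68.2]
top yellow [585. 363.  47.] 126.0
scene red [ 676.3 -113.1   67.6]
scene red [662.9  29.2  68.6]
scene red [649.3 173.6  68.4]
scene yellow [602. 373.  40.] 63.0
```

View pics/d1.png

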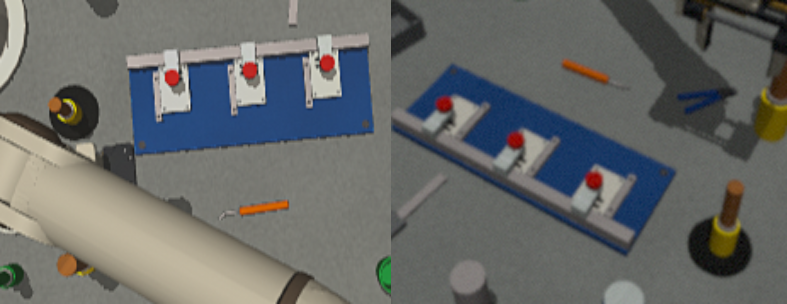

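All three plates sit in their corners, the plunger heads are at about 67 mm (12 mm down), and the mallet stands upright on the pad. Handing in.

```bash
python3 -c "
from workcell import workorder
print(workorder.close_job())"
```

```text
the job is handed in; nothing more can be done
None
```

I loaded all three plates, nudged each against its fence and side stop with the mallet, clamped all three with their plungers, stood the mallet upright on its pad, and handed the job in at about 73 s; no verdict came back.

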